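# Charge the bench feeder from the hand tote

### The job

First gather all the orange blanks lying loose on the bench into the grey hand tote, beside those already in it; then tip the whole tote out into the feeder's hopper so that every blank ends up in there. Push the hopper lid shut until its latch snaps over it, and put the empty tote back on the bench in its corner stop, lip facing the feeder, pushed home so that its back and its side lie against both rails. Leave the other things on the bench alone.

Things in the scene. Friction and masses are not known exactly. Their poses are not given: they have to be found in the camera images.
- tote: small grey open-topped hand tote, loose, 220 g empty, inside 140 mm (x) x 150 mm (y), floor and walls 4 mm. Origin: centre of its underside; +x points to the low pouring lip, z up. Outside: sides at y = -79 and +79 mm, back wall at x = -74 mm, 70 mm high; the sides fall to 30 mm at the front. Tipped lip down by 75 to 85 degrees it empties
- tote_lip (a point): middle of the tote's lip edge: x = 94, z = 14 mm in its frame. The floor is level to x = 70 mm, then rises at 22 degrees to this edge
- tote_grip (a point): centre of the grip plate on top of the tote's back wall (x = -84, z = 89 mm in its frame): 80 mm wide (y), 10 mm thick, 48 mm long, raked 30 degrees backwards: it runs along (-0.5, 0, 0.866) in the tote's frame, 24 mm to either side of this point; its faces are square to (0.866, 0, 0.5). Grip it firmly, 40 to 60 N
- feeder: bench feeder, fixed: sheet-steel box hopper on a grey plinth. Origin: centre of its underside; front (-x) towards the robot. Hopper inside: x -88 to 88, y -112 to 112 mm; walls 5 to 6 mm; floor at z = 50 mm at the -y wall falling to 24 mm at the +y wall. Lid hinged on the far (+x) rim, latch in front, a trough runs out at +y; the -y side is free
- hopper_mouth (a point): centre of the hopper's mouth, level with its rim, 140 mm above the bench
- lid_hinge (a point): middle of the lid's hinge axis, which runs along the feeder's y at x = 93, z = 141 mm in its frame
- lid_edge (a point): middle of the lid's free edge, upper face, 186 mm from the hinge. The lid is a grey plate 186 x 246 x 6 mm, 0.4 kg; beyond this edge stand out a strike plate in the middle (40 mm wide, 12 mm out) and two finger tabs (36 mm wide, 20 mm out) 80 mm either side of it
- lid (a joint): lid angle, rad: 0 shut, grows as it opens, 1.57 upright, stop at 2.0. A stiff hinge (0.45 N m): it stays where it is left. Shut, its upper face is 147 mm above the bench. Below about 0.13 rad its strike plate must push the latch bolt back: some 6 to 15 N downwards near the free edge
- latch (a joint): sprung latch bolt in the middle of the hopper's front wall, m: 0 out (at rest), 0.012 pushed fully back towards -x. Its bevelled nose reaches over the shut lid's strike plate. The latch stands 27 mm above the shut lid, from x = -96 to -140 mm in the feeder's frame: press on the lid, not on it
- corner_stop: home of the tote, fixed: two aluminium rails 30 mm high, 130 mm long, in an L. Origin: inner corner at bench level; inner faces in the planes x = 0 (rail along +y) and y = 0 (rail along +x). The tote at home has its axes parallel to these, its back wall against the face x = 0 and its -y side against y = 0, so its origin at x = 74, y = 79 mm
- stray1: orange moulded blank, 30 g, 60 mm long, axis along x, origin at its centre (20 mm above what it lies on): square flange 40 x 40 x 11 mm at the -x end, round waist 28 mm in diameter from x = -19 to 17 mm, round cup 40 mm in diameter, 13 mm long, at the +x end. Starts lying loose on the bench; two to four strays are there, the rest absent
- stray2: orange moulded blank, 30 g, 60 mm long, axis along x, origin at its centre (20 mm above what it lies on): square flange 40 x 40 x 11 mm at the -x end, round waist 28 mm in diameter from x = -19 to 17 mm, round cup 40 mm in diameter, 13 mm long, at the +x end. Starts lying loose on the bench; two to four strays are there, the rest absent
- stray3: orange moulded blank, 30 g, 60 mm long, axis along x, origin at its centre (20 mm above what it lies on): square flange 40 x 40 x 11 mm at the -x end, round waist 28 mm in diameter from x = -19 to 17 mm, round cup 40 mm in diameter, 13 mm long, at the +x end. Starts lying loose on the bench; two to four strays are there, the rest absent
- stray4: orange moulded blank, 30 g, 60 mm long, axis along x, origin at its centre (20 mm above what it lies on): square flange 40 x 40 x 11 mm at the -x end, round waist 28 mm in diameter from x = -19 to 17 mm, round cup 40 mm in diameter, 13 mm long, at the +x end. Starts lying loose on the bench; two to four strays are there, the rest absent
- blank1: orange moulded blank, 30 g, 60 mm long, axis along x, origin at its centre (20 mm above what it lies on): square flange 40 x 40 x 11 mm at the -x end, round waist 28 mm in diameter from x = -19 to 17 mm, round cup 40 mm in diameter, 13 mm long, at the +x end. Starts lying in the back half of the tote
- blank2: orange moulded blank, 30 g, 60 mm long, axis along x, origin at its centre (20 mm above what it lies on): square flange 40 x 40 x 11 mm at the -x end, round waist 28 mm in diameter from x = -19 to 17 mm, round cup 40 mm in diameter, 13 mm long, at the +x end. Starts lying in the back half of the tote
- screwdriver: bystander: screwdriver 150 mm long lying on the bench
- mandrel: bystander: turned steel mandrel standing on the bench, 44 mm foot, 60 mm high; origin under its centre
- tape_roll: bystander: roll of clear tape lying flat, 90 mm across, 24 mm high; origin under its centre
- bottle: bystander: green glass bottle standing, 64 mm across, 200 mm high; origin under its centre
- carton: bystander: small cardboard carton 90 x 120 x 70 mm; origin under its centre

How it is judged (in metres and radians):
On the way, in this order (a step that is already met when the one before it is completed fails the run):
1. all the blanks lie together in the tote (x of stray1 in the frame of tote between -0.074 and 0.094 m and y of stray1 in the frame of tote between -0.079 and 0.079 m and z of stray1 in the frame of tote between 0 and 0.1 m and x of stray2 in the frame of tote between -0.074 and 0.094 m and y of stray2 in the frame of tote between -0.079 and 0.079 m and z of stray2 in the frame of tote between 0 and 0.1 m and x of stray3 in the frame of tote between -0.074 and 0.094 m and y of stray3 in the frame of tote between -0.079 and 0.079 m and z of stray3 in the frame of tote between 0 and 0.1 m and x of stray4 in the frame of tote between -0.074 and 0.094 m and y of stray4 in the frame of tote between -0.079 and 0.079 m and z of stray4 in the frame of tote between 0 and 0.1 m and x of blank1 in the frame of tote between -0.074 and 0.094 m and y of blank1 in the frame of tote between -0.079 and 0.079 m and z of blank1 in the frame of tote between 0 and 0.1 m and x of blank2 in the frame of tote between -0.074 and 0.094 m and y of blank2 in the frame of tote between -0.079 and 0.079 m and z of blank2 in the frame of tote between 0 and 0.1 m), for 0.3 s.
2. the tote is tipped lip down at the hopper (angle between tote's own z axis and vertical above 0.6 rad and horizontal distance between tote and hopper_mouth below 0.25 m and height (world z) of tote above 0.1 m).
3. all the blanks are in the hopper (x of stray1 in the frame of feeder between -0.09 and 0.09 m and y of stray1 in the frame of feeder between -0.114 and 0.114 m and z of stray1 in the frame of feeder between 0.02 and 0.135 m and x of stray2 in the frame of feeder between -0.09 and 0.09 m and y of stray2 in the frame of feeder between -0.114 and 0.114 m and z of stray2 in the frame of feeder between 0.02 and 0.135 m and x of stray3 in the frame of feeder between -0.09 and 0.09 m and y of stray3 in the frame of feeder between -0.114 and 0.114 m and z of stray3 in the frame of feeder between 0.02 and 0.135 m and x of stray4 in the frame of feeder between -0.09 and 0.09 m and y of stray4 in the frame of feeder between -0.114 and 0.114 m and z of stray4 in the frame of feeder between 0.02 and 0.135 m and x of blank1 in the frame of feeder between -0.09 and 0.09 m and y of blank1 in the frame of feeder between -0.114 and 0.114 m and z of blank1 in the frame of feeder between 0.02 and 0.135 m and x of blank2 in the frame of feeder between -0.09 and 0.09 m and y of blank2 in the frame of feeder between -0.114 and 0.114 m and z of blank2 in the frame of feeder between 0.02 and 0.135 m), for 0.3 s.
At the end, for the whole second after the job is handed in: every blank present is in the hopper, below the rim; lid shut (under 0.02 rad), latch bolt sprung out over it (within 2 mm of rest); tote upright and still on the bench in the corner stop, back and -y side within 5 mm of the rails, square within 0.06 rad (all of step 3 and value of joint lid below 0.02 rad and value of joint latch below 0.002 m and x of tote in the frame of corner_stop between 0.068 and 0.079 m and y of tote in the frame of corner_stop between 0.073 and 0.084 m and angle between the x axis of tote and the x axis of corner_stop, either way round below 0.06 rad and angle between tote's own z axis and vertical below 0.05 rad and height (world z) of tote below 0.006 m and linear speed of tote below 0.02 m/s); the robot touches nothing.
It fails at once if the screwdriver is shifted by more than 40 mm or knocked over (distance of screwdriver from where it was at the start of the episode above 0.04 m).
It fails at once if the mandrel is shifted by more than 40 mm or knocked over (distance of mandrel from where it was at the start of the episode above 0.04 m or angle between mandrel's own z axis and vertical above 0.6 rad).
It fails at once if the tape roll is shifted by more than 40 mm or knocked over (distance of tape_roll from where it was at the start of the episode above 0.04 m).
It fails at once if the bottle is shifted by more than 40 mm or knocked over (distance of bottle from where it was at the start of the episode above 0.04 m or angle between bottle's own z axis and vertical above 0.6 rad).
It fails at once if the carton is shifted by more than 40 mm or knocked over (distance of carton from where it was at the start of the episode above 0.04 m or angle between carton's own z axis and vertical above 0.6 rad).
Of stray1, stray2, stray3, stray4 only 2 to 4 are there at a start; the rules pass over those that are not, and their reading is None.
At some moment in a run one of stray1, stray2, stray3, stray4 may be knocked a few centimetres aside while the robot is not near it.
It also fails if it takes over 210 s, if anything falls off the work surface, if the arm or the gripper's body presses on something with over 40 N, if the wrist force passes 120 N, or if a joint passes its speed limit or range.

### The arm

A 6-joint arm with a two-finger parallel gripper is mounted at the origin on the work surface. World frame = base frame: x ahead of the robot, y to its left, z up, the work surface at z = 0. Lengths are in mm, angles in degrees, forces in N, time in s.
With the tool pointing down it reaches from about 350 to 850 mm from the base axis. Payload 8.1 kg.
Tool frame: the origin (TCP) lies at the very end of the fingers, on their centre line; the grasp point (between the pads) lies 19 mm behind it (pinch_z is the z of the grasp point in the tool frame, in mm); z points along the fingers, y is the direction in which the jaws open and shut (so a half turn about z gives the same grasp; the last joint's range is limited). The gripper opens to 85 mm and grips with 20 to 120 N. Pads are 22 mm wide; open, the fingers measure 114 mm over their backs; the gripper's body (76 mm by 85 mm) begins 54 mm behind the grasp point. The pads swing forward as they close: fully open they stand 13 mm farther back than shut.
Start: joints at [-77.888, 7.471, 85.268, -0, 87.261, -4.893], TCP at [175.497, -573.765, 231.292] pointing down, gripper open.
Joint ranges: [-169.43, 169.43], [-51.17, 129.36], [1.28, 143.12], [-76.62, 256.62], [0, 156.53], [-152.29, 152.29]. Speed limits (degrees/s): [136.94, 136.94, 159.86, 180, 180, 180].

### API

Orientations are given as [roll, pitch, yaw] about the fixed x, y, z axes, in that order (R = Rz(yaw) Ry(pitch) Rx(roll)).
In Python, from bench import * gives the robot as it stands.
- The arm moves only by the shell command python3 -m creep 'ROWS' [FORCE]. ROWS is a JSON object of lists of equal length, an entry for each row: "translation": the shift along the tool's x, y, z in mm, a list of three; "rotation": the turn, a rotation vector about the tool's x, y, z in rad, a list of three; "claw": the finger opening in mm, from 0 to 85.4. In form: {"translation": [[dx, dy, dz], ...], "rotation": [[ax, ay, az], ...], "claw": [claw, ...]}. A call has 1 to 10 rows; each row shifts and turns the commanded pose from where the row before left it, along the tool's axes as they then stand; what a row does not reach is not made up. A row lasts 1/10 s, in which the tool goes at most 50 mm and 8.59 degrees, less where a joint would pass 70% of its speed; a pose out of reach is approached as far as the arm can. A call is refused whole if a number of a shift passes 50 or a number of a turn 0.15, either way. A call with a gripper value outside its range is refused whole. The fingers move at their own pace and stop on an object; FORCE is the grip in N (left out, the last holds). Time passes only in rows, so rows that do not move let the fingers close. It gives the time, the measured TCP pose, the force and the opening at its end, in the units of the state.
- sense(): the state, without advancing time (a new reading comes with each control period).
- snapshot(name): name is "scene" or "top"; returns a dict with "frame" (420x560x3 uint8, red, green, blue), "intrinsics" (3x3 intrinsics, pixels), "dist" ([k1, k2, p1, p2, k3] as OpenCV has them; the pictures are not rectified), "extrinsics" (4x4, takes a point from camera to world coordinates). Camera axes: x right, y up, looking along -z (the intrinsics and any distortion apply to the point x, -y, -z); pixel columns grow to the right and rows downward; lengths in mm; the calibration is good to about 2 mm. A picture is of the moment at which its call begins. There is no depth.
- hand_in(): hands the job in, once; it reports no verdict.
The state is a dict: "time": time; "joint_pos": joint angles; "qd": joint speeds; "joint_efforts": joint torques, N m; "tool_pos": TCP position; "tcp_rot": TCP orientation; "ft_force": force on the tool from outside, world axes, zero at the start; "wrist_torque": the same for the moment, N m; "finger_gap": finger opening in mm.
Only numpy, scipy, OpenCV 4.12 (cv2) and the standard library are available. Lean on these libraries where they do the work, as an engineer would, in place of code of your own. Each camera call takes 0.05 s, during which the arm holds its last target.

## Working session

There is one attempt and no reset: what is moved stays moved. The work goes in short steps, Python scripts to look and compute and a shell command to move; the robot and the scene stay as the last step left them, time stands still between calls to the robot, and variables do not carry over. Pictures are saved under pics/ and viewed, and the job is handed in when it is done.

```bash
ls; mkdir -p pics; python3 - <<'E'
from bench import *
import cv2
s=sense(); print(s)
for n in("scene","top"):
    d=snapshot(n); cv2.imwrite(f"pics/{n}0.png",d["frame"][:,:,::-1]); print(n,d["intrinsics"],d["dist"],d["extrinsics"])
E
```

```text
pics
{'time': 0.0, 'joint_pos': array([-7.78864020e+01,  7.51519995e+00,  8.53298495e+01, -2.89385305e-04,
        8.72607868e+01, -4.89250232e+00]), 'qd': array([ 0.03716288,  0.04822042,  0.02862354,  0.11047813, -0.03779758,
       -0.01730195]), 'joint_efforts': array([-1.82345084e-03, -5.69400537e+01, -5.00556993e+01, -4.48512310e-04,
        1.46819896e-02,  1.19047615e-05]), 'tool_pos': array([ 175.39370203, -573.21791357,  230.23800186]), 'tcp_rot': array([-1.79894525e+02, -8.73843344e-03,  1.70061064e+01]), 'ft_force': array([-0.97955478,  0.31775938, -0.76794579]), 'wrist_torque': array([-0.00798521,  0.03885193,  0.03154938]), 'finger_gap': 85.1616642466781}
scene [[520.59355865   0.         282.33007984]
 [  0.         520.59355865 213.36084603]
 [  0.           0.           1.        ]] [-0.12407041  0.          0.          0.          0.        ] [[-5.83213336e-01 -5.49593265e-01  5.98171755e-01  1.21958042e+03]
 [ 8.12307694e-01 -3.98471107e-01  4.25883772e-01  4.31403024e+02]
 [ 4.29130859e-03  7.34280614e-01  6.78832501e-01  8.65328387e+02]
 [ 0.00000000e+00  0.00000000e+00  0.00000000e+00  1.00000000e+00]]
top [[474.50664783   0.         284.82294483]
 [  0.         474.50664783 211.91872605]
 [  0.           0.           1.        ]] [-0.14112047  0.          0.          0.          0.        ] [[ 1.81700435e-02  9.83281531e-01 -1.81183004e-01  3.92885127e+02]
 [-9.99834563e-01  1.77180909e-02 -4.11278063e-03 -6.63994237e+01]
 [-8.33804299e-04  1.81227760e-01  9.83440798e-01  1.14881596e+03]
 [ 0.00000000e+00  0.00000000e+00  0.00000000e+00  1.00000000e+00]]
```

View pics/scene0.png

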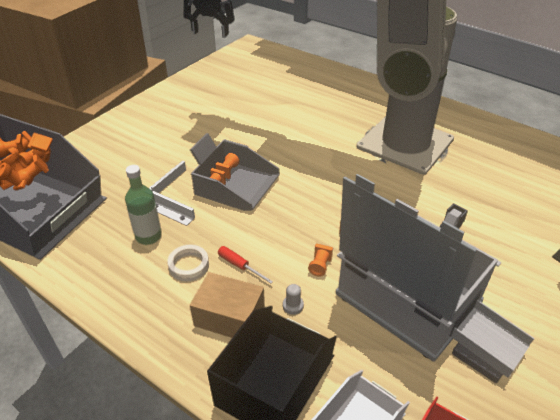

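View pics/top0.png

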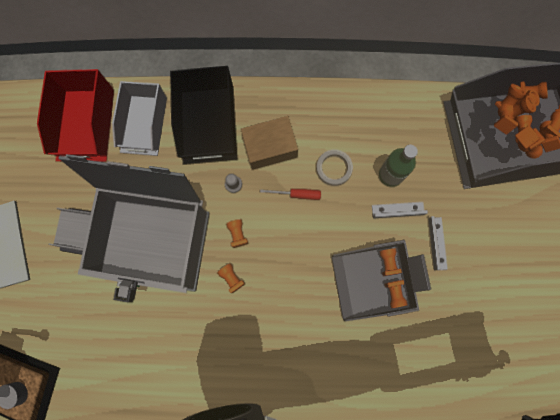

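Top view (world +x is up, −y is right): two strays at px (236,232) and (231,277), tote at ~(375,280) with lip to the left, corner stop rails at (399,210) and (438,243), and feeder at (145,240) with its lid up. Next I'll zoom in to pick points.

```bash
cat > h.py <<'E'
from bench import *
import numpy as np, cv2
from scipy.optimize import least_squares
from scipy.spatial.transform import Rotation as R
def proj(d,P):
    P=np.atleast_2d(np.asarray(P,float)); E=d["extrinsics"]
    c=(P-E[:3,3])@E[:3,:3]; c=c*[1,-1,-1]
    return cv2.projectPoints(c.reshape(-1,1,3),np.zeros(3),np.zeros(3),d["intrinsics"],np.asarray(d["dist"],float))[0].reshape(-1,2)
def ray(d,uv):
    u=cv2.undistortPoints(np.array(uv,float).reshape(-1,1,2),d["intrinsics"],np.asarray(d["dist"],float)).reshape(-1,2)
    v=np.c_[u[:,0],-u[:,1],-np.ones(len(u))]; E=d["extrinsics"]
    return E[:3,3],v@E[:3,:3].T
def onz(d,uv,z):
    o,v=ray(d,uv); return o+v*((z-o[2])/v[:,2])[:,None]
def crop(d,x0,y0,x1,y1,k,name):
    im=cv2.resize(d["frame"][y0:y1,x0:x1,::-1],None,fx=k,fy=k,interpolation=cv2.INTER_CUBIC)
    for x in range((x0+9)//10*10,x1,10):
        cv2.line(im,((x-x0)*k,0),((x-x0)*k,6 if x%50 else 14),(255,255,0),1)
        if x%20==0: cv2.putText(im,str(x),((x-x0)*k-10,22),0,.35,(255,255,0),1)
    for y in range((y0+9)//10*10,y1,10):
        cv2.line(im,(0,(y-y0)*k),(6,(y-y0)*k),(255,255,0),1)
        if y%20==0: cv2.putText(im,str(y),(8,(y-y0)*k+4),0,.35,(255,255,0),1)
    cv2.imwrite("pics/"+name,im)
def fit(obs,p0,z=0):
    # obs: list of (cam dict, local pt, uv); pose x,y,yaw
    def f(p):
        c,s=np.cos(p[2]),np.sin(p[2]); r=[]
        for d,q,uv in obs:
            w=[p[0]+c*q[0]-s*q[1],p[1]+s*q[0]+c*q[1],q[2]+z]
            r+=list(proj(d,w)[0]-uv)
        return np.array(r)
    o=least_squares(f,p0,x_scale=[10,10,.1],loss='soft_l1'); return o.x,f(o.x).reshape(-1,2)
E
python3 - <<'E'
from h import *
t=snapshot("top");s=snapshot("scene")
crop(t,325,190,465,325,5,"tt.png");crop(t,45,145,255,305,3,"tf.png")
crop(s,140,120,290,230,5,"st.png");crop(s,330,170,540,360,3,"sf.png")
E
```

```text
(no output)
```

View pics/tt.png

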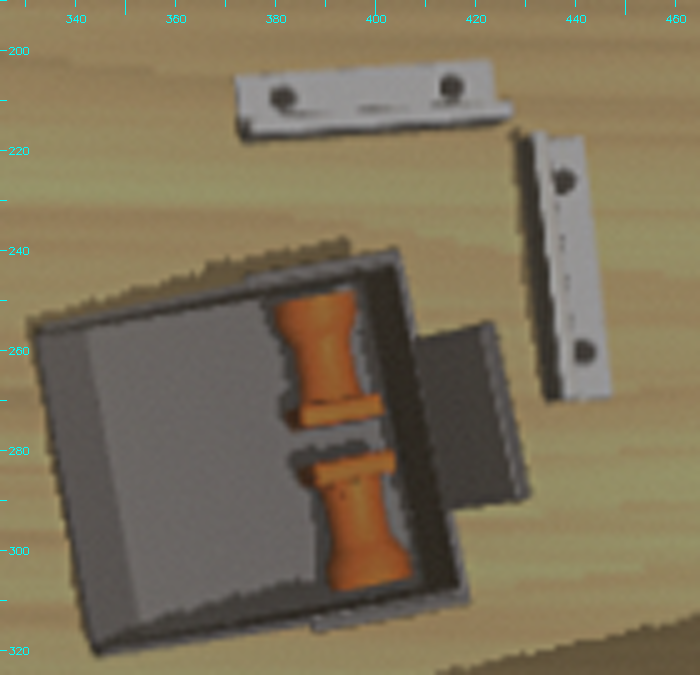

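View pics/tf.png

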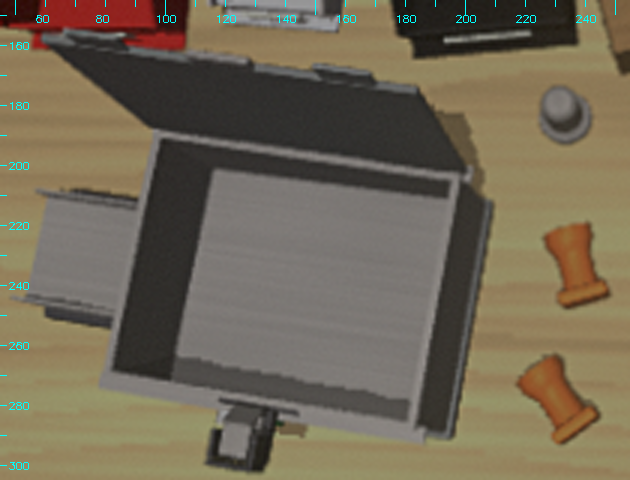

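View pics/st.png

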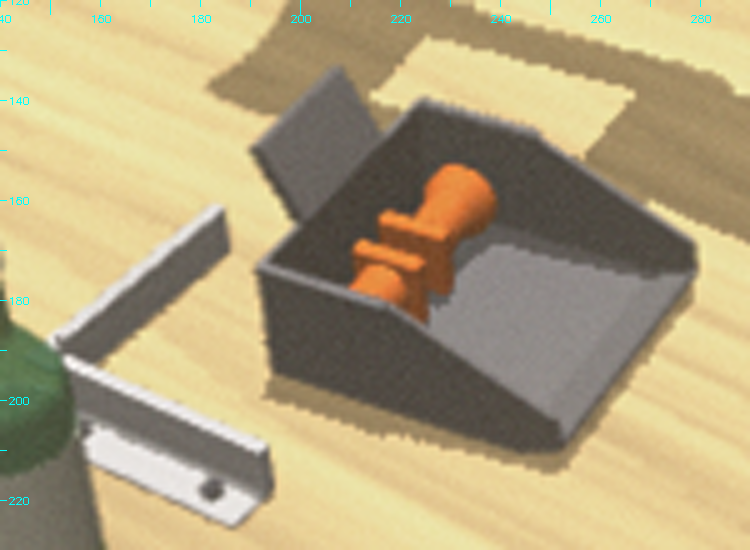

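View pics/sf.png

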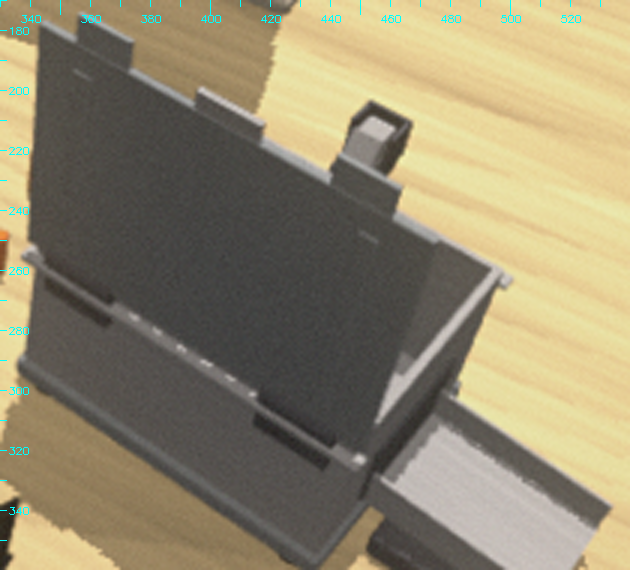

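```bash
cat > fits.py <<'E'
from h import *
t=snapshot("top");s=snapshot("scene")
tote=[(t,(-74,-79,70),(405,240)),(t,(-74,79,70),(418.7,310.3)),(t,(94,-79,30),(331.5,255.5)),(t,(94,79,30),(344.8,320.5)),
(t,(-96,-40,110),(424,254.5)),(t,(-96,40,110),(430,289)),(s,(-74,-79,70),(192,173)),(s,(-74,79,70),(224.5,140)),(s,(94,-79,28),(252.5,205)),(s,(94,79,28),(278.5,170)),(s,(-96,-40,110),(190.5,149.5)),(s,(-96,40,110),(207,133.5))]
p,r=fit(tote,[400,-250,np.pi/2]);print("tote",p,np.degrees(p[2]));print(r.round(1))
fe=[(t,(88,112,140),(98.3,191)),(t,(-88,112,140),(82.3,268)),(t,(-88,-112,140),(181.7,285)),(t,(88,-112,140),(195,206))]
p,r=fit(fe,[450,250,0]);print("feeder",p,np.degrees(p[2]));print(r.round(1))
q=onz(t,[(375,216),(427.5,212.8),(431.6,217),(437.4,269)],30);print(q.round(1))
q=onz(s,[(152.5,193),(192.5,211),(183,163),(150,188)],30);print(q.round(1))
E
python3 fits.py
python3 - <<'E'
from h import *
t=snapshot("top");s=snapshot("scene")
crop(t,205,150,335,300,4,"ts.png");crop(s,140,150,280,240,5,"sr.png")
E
```

```text
tote [ 438.03992071 -280.79116329    1.75767417] 100.70731172972393
[[-0.7  0.6]
 [-0.5 -1.6]
 [-0.1 -0.8]
 [-1.1  1. ]
 [-2.2 -0.7]
 [-0.8  0.5]
 [-1.3 -1. ]
 [-2.  -1.2]
 [-1.  -1.1]
 [ 0.9 -2.3]
 [-0.6 -1.3]
 [-0.4 -1.7]]
feeder [ 5.17780815e+02  2.54846809e+02 -1.27849017e-01] -7.3252091131870545
[[ 0.1 -0.3]
 [-0.2  0.8]
 [-0.5  0.4]
 [ 0.6 -1.1]]
[[ 592.9 -278.8   30. ]
 [ 603.1 -408.1   30. ]
 [ 592.9 -418.    30. ]
 [ 467.2 -428.1   30. ]]
[[ 612.3 -397.3   30. ]
 [ 602.4 -270.7   30. ]
 [ 478.3 -420.9   30. ]
 [ 602.5 -416.7   30. ]]
```

View pics/ts.png

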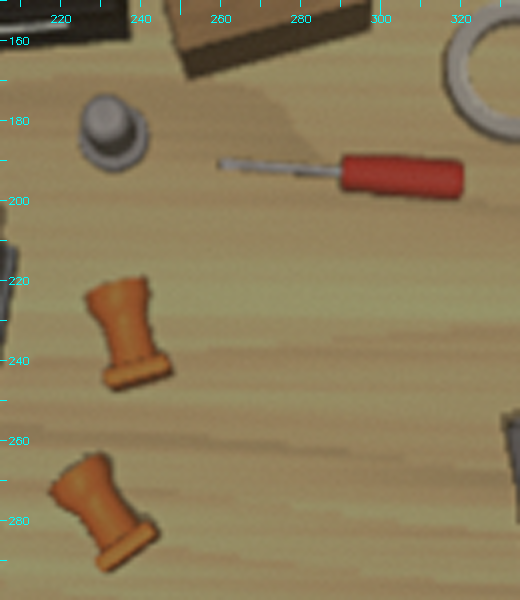

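```bash
cat > blanks.py <<'E'
from h import *
def model():
    P=[]
    for a in np.linspace(0,2*np.pi,24,endpoint=False):
        for x in(17,30):P.append((x,20*np.cos(a),20*np.sin(a)))
        for x in(-19,17):P.append((x,14*np.cos(a),14*np.sin(a)))
    for y in(-20,20):
        for z in(-20,20):
            for x in(-30,-19):P.append((x,y,z))
    return np.array(P)
M=model()
def sil(d,p,z=20,sc=4,off=(0,0),shape=None):
    c,s=np.cos(p[2]),np.sin(p[2])
    W=np.c_[p[0]+c*M[:,0]-s*M[:,1],p[1]+s*M[:,0]+c*M[:,1],M[:,2]+z]
    uv=(proj(d,W)-off)*sc
    im=np.zeros(shape,np.uint8)
    x=M[:,0]
    for sel in((x>=17)&(np.hypot(M[:,1],M[:,2])>19),(x<=17)&(x>=-19)&(np.hypot(M[:,1],M[:,2])<15),x<=-19):
        cv2.fillConvexPoly(im,cv2.convexHull(np.round(uv[sel]).astype(np.int32)),255)
    return im
def find(d,box,z=20,sc=4):
    x0,y0,x1,y1=box
    f=cv2.resize(d["frame"][y0:y1,x0:x1],None,fx=sc,fy=sc,interpolation=cv2.INTER_LINEAR).astype(int)
    m=((f[...,0]>1.6*f[...,1])&(f[...,0]>1.5*f[...,2])&(f[...,0]>60)&(f[...,0]-f[...,2]>50)).astype(np.uint8)*255
    ys,xs=np.nonzero(m); c=onz(d,[(xs.mean()/sc+x0,ys.mean()/sc+y0)],z)[0]
    best=None
    from scipy.optimize import minimize
    g=lambda p:np.mean(sil(d,p,z,sc,(x0,y0),m.shape)!=m)/np.mean(m>0)
    for a in np.arange(0,2*np.pi,np.pi/6):
        v=g([c[0],c[1],a])
        if best is None or v<best[0]:best=(v,a)
    r=minimize(lambda q:g([c[0]+q[0]*10,c[1]+q[1]*10,best[1]+q[2]*.3]),[0,0,0],method='Nelder-Mead',options=dict(initial_simplex=[[0,0,0],[.7,0,0],[0,.7,0],[0,0,.7]],maxiter=150))
    p=[c[0]+r.x[0]*10,c[1]+r.x[1]*10,best[1]+r.x[2]*.3]
    return np.array(p),r.fun
if __name__=="__main__":
    t=snapshot("top")
    for b in((215,210,260,255),(205,255,255,300)):
        p,e=find(t,b);print(p[:2].round(1),np.degrees(p[2]).round(1)%360,round(e,3))
E
python3 blanks.py
cat > go.py <<'E'
import sys
from h import *
# go.py x y z roll pitch yaw [n]
def delta(p,rpy):
    s=sense();A=R.from_euler('xyz',s["tcp_rot"],degrees=True);B=R.from_euler('xyz',rpy,degrees=True)
    return A.inv().apply(np.array(p)-s["tool_pos"]),(A.inv()*B).as_rotvec(),s
if __name__=="__main__":
    a=[float(v) for v in sys.argv[1:]]
    t,w,s=delta(a[:3],a[3:6])
    nt=int(np.ceil(max(np.linalg.norm(t)/48,1e-9)));nr=int(np.ceil(np.linalg.norm(w)/.145))
    print("t",s["time"],"pos",s["tool_pos"].round(1),s["tcp_rot"].round(1),"gap",round(s["finger_gap"],1),"F",s["ft_force"].round(1),"q",s["joint_pos"].round(1))
    print("trans(tool,before turning)",t.round(1),"rows>=",nt,"each",(t/max(nt,1)).round(1),"| rot",w.round(3),"rows>=",nr,"each",(w/max(nr,1)).round(3))
E
```

```text
[545.2  52.4] 18.8 1.108
[438.1  63. ] 38.3 0.94
```

```bash
python3 - <<'E'
from h import *
t=snapshot("top");f=t["frame"]
for p in((236,232),(238,242),(231,277),(220,240),(250,225)):print(p,f[p[1],p[0]])
E
sed -i 's/m=((f.*$/m=((f[...,0]>1.9*f[...,1])\&(f[...,0]-f[...,2]>70)).astype(np.uint8)*255/' blanks.py; python3 blanks.py
```

```text
(236, 232) [146 100  49]
(238, 242) [148 102  51]
(231, 277) [148  94  47]
(220, 240) [145 125  90]
(250, 225) [150 144 103]
[nan nan] 0.0 nan
[nan nan] 0.0 nanblanks.py:25: RuntimeWarning: Mean of empty slice.
  ys,xs=np.nonzero(m); c=onz(d,[(xs.mean()/sc+x0,ys.mean()/sc+y0)],z)[0]
  ret = ret.dtype.type(ret / rcount)
blanks.py:19: RuntimeWarning: invalid value encountered in cast
  cv2.fillConvexPoly(im,cv2.convexHull(np.round(uv[sel]).astype(np.int32)),255)
blanks.py:28: RuntimeWarning: invalid value encountered in scalar divide
  g=lambda p:np.mean(sil(d,p,z,sc,(x0,y0),m.shape)!=m)/np.mean(m>0)
```

```bash
python3 - <<'E'
from h import *
t=snapshot("top");f=t["frame"].astype(int);cv2.imwrite("pics/top1.png",t["frame"][:,:,::-1])
print(sense()["time"],t["frame"].shape)
m=(f[...,0]-f[...,2]>80)
n,l,st,c=cv2.connectedComponentsWithStats(m.astype(np.uint8))
for i in range(1,n):
    if st[i,4]>30:print(st[i],c[i])
E
```

```text
0.6 (420, 560, 3)
[  37   69   61   86 2258] [ 75.10584588 120.86935341]
[511  82  36  30 477] [529.99371069  93.85115304]
[496  98  22  28 253] [508.62450593 110.33992095]
[516 109  44  48 892] [537.36547085 132.56165919]
[ 87 156  20   5  78] [ 97.93589744 158.12820513]
[291 189  30  10 219] [305.70776256 193.40639269]
[227 220  20  26 289] [236.01384083 232.12456747]
[382 249  19  26 285] [390.2245614  261.51929825]
[218 264  26  29 303] [229.93069307 277.65676568]
[388 280  19  28 291] [397.04467354 293.74570447]
```

View pics/top1.png

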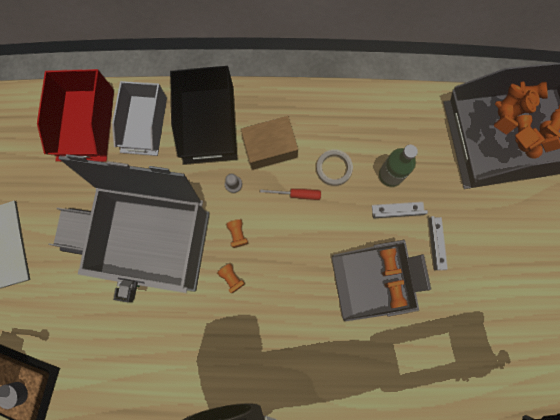

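Nothing has moved: strays are still at px (236,232) and (230,278), so I'll just use a better threshold.

```bash
sed -i 's/m=((f.*$/m=(f[...,0]-f[...,2]>75).astype(np.uint8)*255/' blanks.py; python3 blanks.py; python3 go.py 438 63 120 180 0 33
```

```text
[545.4  52.7] 17.1 0.322
[438.6  62.9] 38.1 0.264
t 0.65 pos [ 175.5 -573.8  231.3] [180.   0.  17.] gap 85.6 F [-0.1  0.3 -0.1] q [-77.9   7.5  85.3  -0.   87.3  -4.9]
trans(tool,before turning) [ 437.3 -532.2  111.3] rows>= 15 each [ 29.2 -35.5   7.4] | rot [ 0.     0.    -0.279] rows>= 2 each [ 0.    0.   -0.14]
```

```bash
python3 - <<'E'
from blanks import *
t=snapshot("top")
out=[]
for b in((213,208,263,258),(205,253,255,303)):
    p,e=find(t,b,sc=8);print(p.round(2),e)
    x0,y0,x1,y1=b
    im=cv2.resize(t["frame"][y0:y1,x0:x1,::-1],None,fx=8,fy=8,interpolation=cv2.INTER_LINEAR)
    m=sil(t,p,20,8,(x0,y0),im.shape[:2])
    c,_=cv2.findContours(m,0,1);cv2.drawContours(im,c,-1,(255,0,0),1);out.append(im)
cv2.imwrite("pics/ov1.png",np.hstack(out))
E
```

```text
[5.4569e+02 5.3520e+01 2.6000e-01] 0.31093578556873397
[438.96  63.55   0.68] 0.2471714100583163
```

View pics/ov1.png

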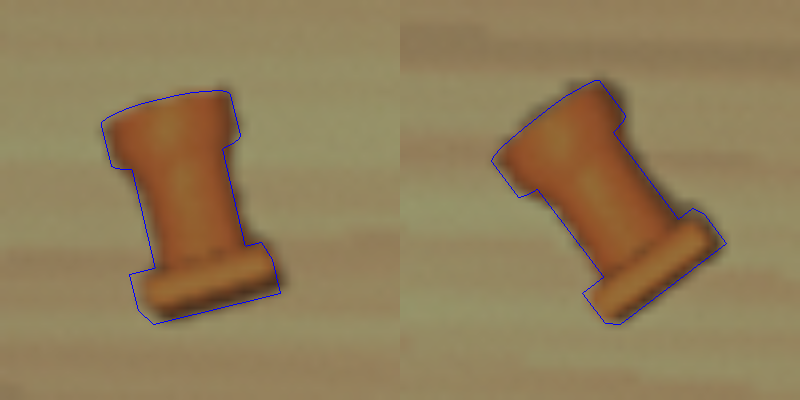

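```bash
python3 -m creep '{"translation": [[29,-35.5,0],[29,-35.5,0],[29,-35.5,0],[29,-35.5,0],[29,-35.5,0],[29,-35.5,0],[29,-35.5,0],[29,-35.5,0],[29,-35.5,0],[29,-35.5,0]], "rotation": [[0,0,0],[0,0,0],[0,0,0],[0,0,0],[0,0,0],[0,0,0],[0,0,0],[0,0,0],[0,0,0],[0,0,0]], "claw": [85,85,85,85,85,85,85,85,85,85]}' 40; python3 go.py 439 63 120 180 0 38
```

```text
time: 1.7
tool_pos: [349.4, -147.8, 231.7]
tcp_rot: [179.9, -0.1, 17.0]
ft_force: [0.6, 0.0, 0.4]
finger_gap: 84.8
t 1.7 pos [ 349.4 -147.8  231.7] [ 1.799e+02 -1.000e-01  1.700e+01] gap 84.8 F [0.6 0.  0.4] q [-30.7 -29.1 117.3   0.   91.7  42.3]
trans(tool,before turning) [ 147.2 -175.6  111.6] rows>= 6 each [ 24.5 -29.3  18.6] | rot [ 0.001 -0.001 -0.367] rows>= 3 each [ 0.    -0.    -0.122]
```

```bash
python3 -m creep '{"translation": [[29.2,-35,0],[29.2,-35,22],[29.2,-35,30],[29.2,-35,30],[29.2,-35,30],[0,0,0],[0,0,0],[0,0,0]], "rotation": [[0,0,0],[0,0,0],[0,0,0],[0,0,0],[0,0,0],[0,0,-0.12],[0,0,-0.12],[0,0,-0.125]], "claw": [85,85,85,85,85,85,85,85]}'; python3 go.py 438.5 63 5 180 0 38
```

```text
time: 2.5
tool_pos: [432.6, 50.1, 126.7]
tcp_rot: [-180.0, 0.0, 38.3]
ft_force: [-0.4, 0.1, 0.3]
finger_gap: 85.4
t 2.5 pos [432.6  50.1 126.7] [-180.     0.    38.3] gap 85.4 F [-0.4  0.1  0.3] q [-1.000e-01 -1.460e+01  1.175e+02 -0.000e+00  7.710e+01  5.160e+01]
trans(tool,before turning) [ 12.7  -6.4 121.7] rows>= 3 each [ 4.2 -2.1 40.6] | rot [-0.001  0.001  0.005] rows>= 1 each [-0.001  0.001  0.005]
```

```bash
python3 -m creep '{"translation": [[12.7,-6.4,20],[0,0,35],[0,0,35],[0,0,20],[0,0,11.5],[0,0,0],[0,0,0],[0,0,0],[0,0,0],[0,0,0]], "rotation": [[0,0,0],[0,0,0],[0,0,0],[0,0,0],[0,0,0],[0,0,0],[0,0,0],[0,0,0],[0,0,0],[0,0,0]], "claw": [70,70,70,70,70,70,20,20,20,20]}' 40; python3 go.py 438.5 63 5 180 0 38
```

```text
time: 3.5
tool_pos: [440.2, 62.4, 7.1]
tcp_rot: [179.9, -0.1, 37.9]
ft_force: [-1.6, -0.2, 6.1]
finger_gap: 26.7
t 3.5 pos [440.2  62.4   7.1] [ 1.799e+02 -1.000e-01  3.790e+01] gap 26.7 F [-1.6 -0.2  6.1] q [  1.5  -2.9 121.   -0.   61.8  53.5]
trans(tool,before turning) [-1.  -1.6  2.1] rows>= 1 each [-1.  -1.6  2.1] | rot [ 0.002 -0.002 -0.001] rows>= 1 each [ 0.002 -0.002 -0.001]
```

```bash
python3 -m creep '{"translation": [[0,0,-20],[0,0,-40],[0,0,-40],[0,0,-40],[0,0,0],[0,0,0]], "rotation": [[0,0,0],[0,0,0],[0,0,0],[0,0,0.1],[0,0,0.14],[0,0,0.14]], "claw": [20,20,20,20,20,20]}'; python3 go.py 469.4 -242.5 150 180 0 10.7
```

```text
time: 4.1
tool_pos: [440.6, 62.4, 148.5]
tcp_rot: [179.9, -0.3, 15.8]
ft_force: [-0.9, 0.1, -1.1]
finger_gap: 27.0
t 4.1 pos [440.6  62.4 148.5] [179.9  -0.3  15.8] gap 27.0 F [-0.9  0.1 -1.1] q [  1.5 -14.5 115.1  -0.   79.1  75.6]
trans(tool,before turning) [-55.4 301.2  -1.4] rows>= 7 each [-7.9 43.  -0.2] | rot [ 0.001 -0.005  0.089] rows>= 1 each [ 0.001 -0.005  0.089]
```

```bash
python3 -m creep '{"translation": [[-8,43,0],[-8,43,0],[-8,43,0],[-8,43,0],[-8,43,0],[-8,43,0],[-7.4,43.2,0],[0,0,0],[0,0,0]], "rotation": [[0,0,0],[0,0,0],[0,0,0],[0,0,0],[0,0,0],[0,0,0],[0,0,0],[0,0,0.089],[0,0,0]], "claw": [20,20,20,20,20,20,20,20,20]}'; python3 go.py 469.4 -242.5 18 180 0 10.7
```

```text
time: 5.0
tool_pos: [469.3, -243.7, 146.0]
tcp_rot: [180.0, -0.0, 10.8]
ft_force: [-0.8, 0.7, -0.1]
finger_gap: 27.0
t 5.0 pos [ 469.3 -243.7  146. ] [180.   -0.   10.8] gap 27.0 F [-0.8  0.7 -0.1] q [-33.   -0.3 102.4   0.   77.9  46.2]
trans(tool,before turning) [  0.2  -1.2 128. ] rows>= 3 each [ 0.1 -0.4 42.7] | rot [ 0.    -0.     0.002] rows>= 1 each [ 0.    -0.     0.002]
```

```bash
python3 -m creep '{"translation": [[0,0,35],[0,0,40],[0,0,35],[0,0,20],[0,0,2],[0,0,0],[0,0,0],[0,0,0]], "rotation": [[0,0,0],[0,0,0],[0,0,0],[0,0,0],[0,0,0],[0,0,0],[0,0,0],[0,0,0]], "claw": [20,20,20,20,20,20,48,48]}';python3 -m creep '{"translation": [[0,0,0],[0,0,-30],[0,0,-40],[0,0,-40],[0,0,-20]], "rotation": [[0,0,0],[0,0,0],[0,0,0],[0,0,0],[0,0,0]], "claw": [48,48,70,70,70]}'; python3 -c "
from h import *
t=snapshot('top');s=snapshot('scene')
cv2.imwrite('pics/t2.png',t['frame'][:,:,::-1])"; python3 go.py 545.5 53 120 180 0 16
```

```text
time: 5.8
tool_pos: [470.7, -243.0, 15.5]
tcp_rot: [179.9, -0.1, 11.1]
ft_force: [-1.1, -0.3, -0.1]
finger_gap: 47.8
time: 6.3
tool_pos: [471.2, -243.5, 148.6]
tcp_rot: [179.8, -0.3, 11.1]
ft_force: [1.0, -0.5, -0.1]
finger_gap: 70.0
t 6.4 pos [ 472.  -244.   148.8] [179.7  -0.4  11.1] gap 70.2 F [ 0.4 -0.9  0.7] q [-32.9  -0.5 102.3   0.   77.7  46.1]
trans(tool,before turning) [ 128.9 -277.6   28. ] rows>= 7 each [ 18.4 -39.7   4. ] | rot [ 0.006 -0.006 -0.086] rows>= 1 each [ 0.006 -0.006 -0.086]
```

View pics/t2.png

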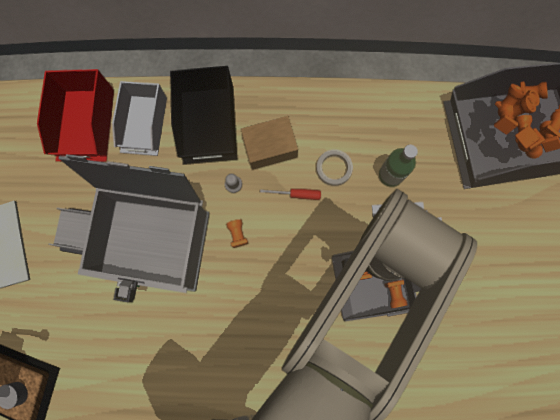

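```bash
python3 -m creep '{"translation": [[18.4,-39.7,0],[18.4,-39.7,0],[18.4,-39.7,0],[18.4,-39.7,0],[18.4,-39.7,0],[18.4,-39.7,0],[18.5,-39.6,0],[0,0,20],[0,0,0]], "rotation": [[0,0,0],[0,0,0],[0,0,0],[0,0,0],[0,0,0],[0,0,0],[0,0,0],[0,0,-0.086],[0,0,0]], "claw": [70,70,70,70,70,70,70,70,70]}'; python3 - <<'E'
from h import *
t=snapshot('top');s=snapshot('scene')
crop(t,325,190,465,325,4,'t3.png');crop(s,250,200,350,300,5,'s3.png')
E
python3 go.py 545.5 53 5 180 0 16
```

```text
time: 7.3
tool_pos: [540.3, 56.3, 120.1]
tcp_rot: [-179.9, 0.3, 16.2]
ft_force: [-0.6, -0.9, -0.5]
finger_gap: 70.1
t 7.4 pos [541.6  54.7 122.5] [-180.     0.2   15.9] gap 69.9 F [ 0.8 -0.9  0.1] q [  0.4   3.6 101.   -0.   75.6  74.5]
trans(tool,before turning) [  3.7   2.7 117.5] rows>= 3 each [ 1.2  0.9 39.2] | rot [-0.     0.003 -0.003] rows>= 1 each [-0.     0.003 -0.003]
```

View pics/t3.png

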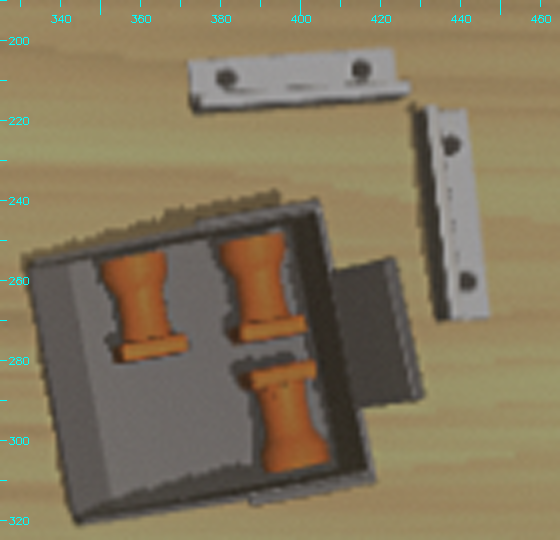

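View pics/s3.png

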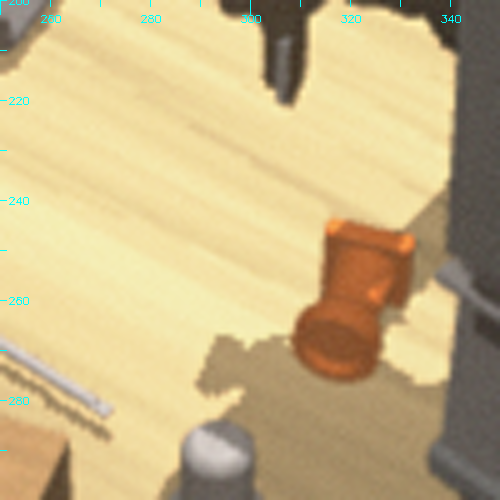

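```bash
python3 -m creep '{"translation": [[3.7,2.7,20],[0,0,35],[0,0,35],[0,0,20],[0,0,7],[0,0,0],[0,0,0],[0,0,0],[0,0,0],[0,0,0]], "rotation": [[0,0,0],[0,0,0],[0,0,0],[0,0,0],[0,0,0],[0,0,0],[0,0,0],[0,0,0],[0,0,0],[0,0,0]], "claw": [62,62,62,62,62,62,20,20,20,20]}' 40;python3 -m creep '{"translation": [[0,0,-20],[0,0,-40],[0,0,-40],[0,0,-40],[0,0,0]], "rotation": [[0,0,0],[0,0,0],[0,0,0],[0,0,0],[0,0,0.09]], "claw": [20,20,20,20,20]}'; python3 go.py 394.7 -256.7 150 180 0 10.7
```

```text
time: 8.4
tool_pos: [548.7, 53.3, 8.7]
tcp_rot: [179.9, -0.2, 16.0]
ft_force: [-1.2, -0.3, 7.3]
finger_gap: 26.8
time: 8.9
tool_pos: [551.5, 53.6, 155.0]
tcp_rot: [179.9, -0.7, 10.8]
ft_force: [1.3, 0.1, -0.1]
finger_gap: 26.6
t 8.9 pos [551.5  53.6 155. ] [179.9  -0.7  10.8] gap 26.6 F [ 1.3  0.1 -0.1] q [ 0.2  2.5 98.6  0.  78.2 79.4]
trans(tool,before turning) [-212.2  275.4    3. ] rows>= 8 each [-26.5  34.4   0.4] | rot [ 0.002 -0.012  0.002] rows>= 1 each [ 0.002 -0.012  0.002]
```

```bash
python3 -m creep '{"translation": [[-26.5,34.4,0],[-26.5,34.4,0],[-26.5,34.4,0],[-26.5,34.4,0],[-26.5,34.4,0],[-26.5,34.4,0],[-26.5,34.4,0],[-26.5,34.4,0],[0,0,0],[0,0,0]], "rotation": [[0,0,0],[0,0,0],[0,0,0],[0,0,0],[0,0,0],[0,0,0],[0,0,0],[0,0,0],[0,0,0],[0,0,0]], "claw": [20,20,20,20,20,20,20,20,20,20]}';  python3 go.py 394.7 -256.7 17 180 0 10.7
```

```text
time: 9.9
tool_pos: [390.2, -257.4, 147.2]
tcp_rot: [180.0, -0.1, 10.7]
ft_force: [-0.8, 0.5, -1.4]
finger_gap: 26.7
t 9.9 pos [ 390.2 -257.4  147.2] [ 1.80e+02 -1.00e-01  1.07e+01] gap 26.7 F [-0.8  0.5 -1.4] q [-39.7 -10.3 111.7   0.   78.6  39.6]
trans(tool,before turning) [4.400e+00 1.000e-01 1.302e+02] rows>= 3 each [ 1.5  0.  43.4] | rot [ 0.    -0.001 -0.001] rows>= 1 each [ 0.    -0.001 -0.001]
```

```bash
python3 -m creep '{"translation": [[7,0,35],[0,0,40],[0,0,35],[0,0,20],[0,0,2],[0,0,0],[0,0,0],[0,0,0]], "rotation": [[0,0,0],[0,0,0],[0,0,0],[0,0,0],[0,0,0],[0,0,0],[0,0,0],[0,0,0]], "claw": [20,20,20,20,20,20,48,48]}';python3 -m creep '{"translation": [[0,0,0],[0,0,-30],[0,0,-40],[0,0,-40],[0,0,-40],[0,0,-40],[0,0,0]], "rotation": [[0,0,0],[0,0,0],[0,0,0],[0,0,0],[0,0,0],[0,0,0],[0,0,0]], "claw": [48,48,70,70,70,70,70]}'; python3 go.py 394.7 -256.7 17 180 0 10.7
```

```text
time: 10.7
tool_pos: [398.5, -255.9, 16.2]
tcp_rot: [179.9, -0.1, 10.8]
ft_force: [0.3, 0.1, -0.4]
finger_gap: 48.1
time: 11.4
tool_pos: [400.1, -257.8, 212.2]
tcp_rot: [179.5, -0.4, 10.8]
ft_force: [0.4, 1.3, 0.5]
finger_gap: 70.3
t 11.4 pos [ 400.1 -257.8  212.2] [179.5  -0.4  10.8] gap 70.3 F [0.4 1.3 0.5] q [-39.  -12.3 106.5   0.   85.1  40.2]
trans(tool,before turning) [ -6.7  -3.9 195.2] rows>= 5 each [-1.3 -0.8 39. ] | rot [ 0.009 -0.008  0.002] rows>= 1 each [ 0.009 -0.008  0.002]
```

```bash
python3 - <<'E'
from h import *
D=[(7.5,85.3,600,231.3),(-29.1,117.3,379.3,231.7),(-2.9,121,444.6,7.1),(-.3,102.4,528.9,146),(3.6,101,544.4,122.5),(-10.3,111.7,467.5,147.2),(-14.6,117.5,435.5,126.7)]
A=[];b=[]
for a,c,r,z in D:
    a,e=np.radians(a),np.radians(a+c)
    A.append([1,np.sin(a),np.sin(e),np.cos(e),0]);b.append(r)
    A.append([0,np.cos(a),np.cos(e),-np.sin(e),1]);b.append(z)
x,res,rk,sv=np.linalg.lstsq(np.array(A),np.array(b),rcond=None);print(x,np.array(A)@x-b,sv)
t=snapshot('top');crop(t,325,190,465,325,4,'t4.png')
E
```

```text
[  2.93436008 365.61667254 552.3846245   59.05172076 -45.83895338] [-0.50259769 -0.61526502 -0.21104805  0.25497742 -0.70400677 -0.06133572
 -0.14590636  0.24285356  1.1541583   0.17212866 -0.12399223 -0.38375507
  0.53339279  0.39039617] [4.55572877 3.73070801 0.4056294  0.28603807 0.28425362]
```

View pics/t4.png

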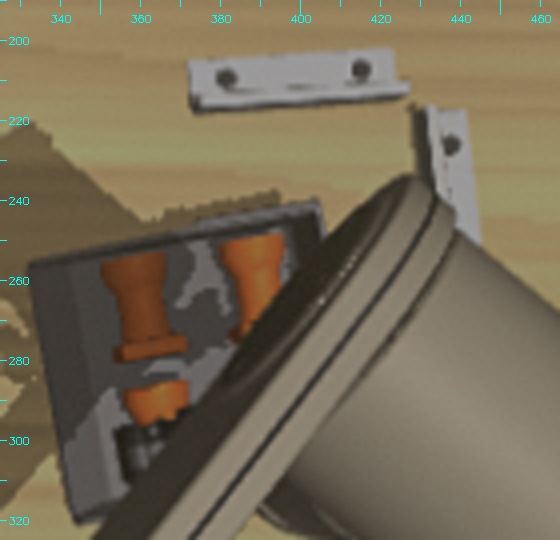

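```bash
python3 -m creep '{"translation": [[10,20,-10],[10,30,-10],[10,30,-10],[10,30,0],[0,20,0],[0,0,0],[0,0,0],[0,0,0],[0,0,0],[0,0,0]], "rotation": [[0,0,0],[0,0,0],[0,0,0],[0,0,0],[0.12,0,0],[0.12,0,0],[0.12,0,0],[0.1636,0,0],[0,0,0],[0,0,0]], "claw": [60,60,60,60,60,60,60,60,60,60]}';  python3 - <<'E'
from h import *
s=sense();print(s["joint_pos"],s["tool_pos"],s["tcp_rot"])
t=snapshot('top');crop(t,325,190,465,325,4,'t5.png')
E
```

```text
[-3.89683237e+01 -1.21654858e+01  1.06704551e+02  9.50838566e-04
  8.50054777e+01  4.02284075e+01] [ 399.10741104 -256.96525821  208.92044989] [179.6528784   -0.29487275  10.804083  ]out of range; nothing moved
```

View pics/t5.png

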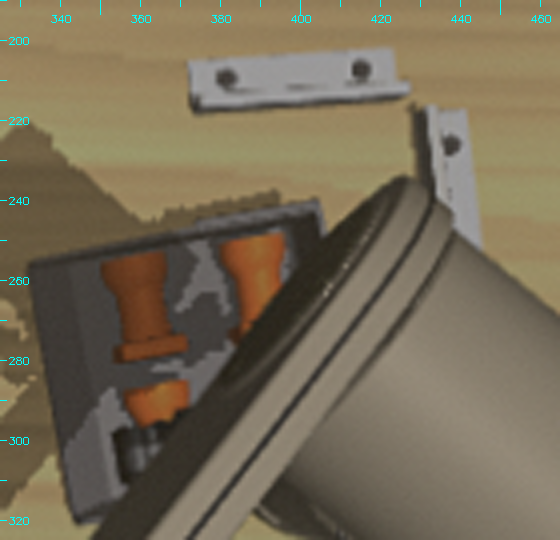

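The 0.1636 turn went over the limit, so the call was refused and nothing moved. I'll send it again.

```bash
python3 -m creep '{"translation": [[10,20,-10],[10,30,-10],[10,30,-10],[10,30,0],[0,20,0],[0,0,0],[0,0,0],[0,0,0],[0,0,0],[0,0,0]], "rotation": [[0,0,0],[0,0,0],[0,0,0],[0,0,0],[0.13,0,0],[0.13,0,0],[0.13,0,0],[0.1336,0,0],[0,0,0],[0,0,0]], "claw": [60,60,60,60,60,60,60,60,60,60]}';  python3 - <<'E'
from h import *
s=sense();print(s["joint_pos"].round(2),s["tool_pos"].round(1),s["tcp_rot"].round(1))
def fk(q,par,s4=1):
    a1,L2,L3,a3,h,d6=par;j=np.radians(q)
    Y=lambda a:R.from_euler('y',a);Z=lambda a:R.from_euler('z',a)
    r=Z(j[0])*Y(j[1]+j[2])
    p=Z(j[0]).apply([a1,0,h])+(Z(j[0])*Y(j[1])).apply([0,0,L2])+r.apply([a3,0,L3])
    r=r*Z(s4*j[3])*Y(j[4])*Z(j[5]+np.pi/2)
    return p+r.apply([0,0,d6]),r
for s4 in(1,-1):
    p,r=fk(s["joint_pos"],(0,365,552,59,200,246),s4);print(s4,p,r.as_euler('xyz',degrees=True))
E
```

```text
time: 12.5
tool_pos: [460.2, -375.4, 230.9]
tcp_rot: [-149.8, 0.2, 10.8]
ft_force: [-0.3, 0.2, 0.5]
finger_gap: 60.1
[-52.23  31.44  61.17  14.37 114.16  29.84] [ 460.2 -375.4  230.9] [-149.8    0.2   10.8]
1 [ 429.08849361 -462.74203374  214.66452648] [-149.79286435    0.16043379   10.75069365]
-1 [ 341.025532   -530.98842894  214.66452648] [-163.47702218   25.65296118    8.94331554]
```

```bash
cat > kin.py <<'E'
from h import *
Y=lambda a:R.from_euler('y',a);Z=lambda a:R.from_euler('z',a)
def fk(q,par):
    a1,L2,L3,a3,h,d6=par;j=np.radians(q)
    r=Z(j[0])*Y(j[1]+j[2])
    p=Z(j[0]).apply([a1,0,h])+(Z(j[0])*Y(j[1])).apply([0,0,L2])+r.apply([a3,0,L3])
    w=p.copy(); r=r*Z(j[3])*Y(j[4])*Z(j[5]+np.pi/2)
    return p+r.apply([0,0,d6]),r
DATA=[((-77.888,7.471,85.268,0,87.261,-4.893),(175.497,-573.765,231.292)),
((-30.7,-29.1,117.3,0,91.7,42.3),(349.4,-147.8,231.7)),
((1.5,-2.9,121,0,61.8,53.5),(440.2,62.4,7.1)),
((-33,-.3,102.4,0,77.9,46.2),(469.3,-243.7,146)),
((.4,3.6,101,0,75.6,74.5),(541.6,54.7,122.5)),
((-39.7,-10.3,111.7,0,78.6,39.6),(390.2,-257.4,147.2)),
((-38.97,-12.165,106.705,0,85.005,40.228),(399.1,-257,208.9)),
((-52.23,31.44,61.17,14.37,114.16,29.84),(460.2,-375.4,230.9))]
def fitpar():
    f=lambda x:np.concatenate([fk(q,x)[0]-p for q,p in DATA])
    o=least_squares(f,(0,365,552,59,200,246),loss='soft_l1');return o.x,f(o.x)
LO=np.array([-169.43,-51.17,1.28,-76.62,0,-152.29]);HI=np.array([169.43,129.36,143.12,256.62,156.53,152.29])
PAR=fitpar()[0]
def ik(p,r,q0,par=None):
    par=PAR if par is None else par
    def f(q):
        a,b=fk(q,par);return np.r_[(a-p)/10,(r.inv()*b).as_rotvec()*10]
    o=least_squares(f,np.clip(q0,LO+.5,HI-.5),bounds=(LO,HI),x_scale=10)
    return o.x,np.linalg.norm(o.fun)
if __name__=="__main__":
    x,e=fitpar();print(x.round(1));print(e.reshape(-1,3).round(1))
E
python3 kin.py
```

```text
[  5.9 350.7 552.6  76.4 404.7 419.2]
[[-49.6 -12.7  -0.9]
 [-13.3 -51.7   1.2]
 [  0.1 -50.9   0.9]
 [-26.1 -44.1  -0.4]
 [  0.4 -50.9  -0.3]
 [-28.7 -42.7  -0.8]
 [-25.8 -45.   -0.5]
 [-48.8  -0.5   9.2]]
```

```bash
python3 - <<'E'
s=open('kin.py').read()
s=s.replace("a1,L2,L3,a3,h,d6=par","a1,L2,L3,a3,h,d6,b=par").replace("apply([a1,0,h])","apply([a1,b,h])").replace("(0,365,552,59,200,246)","(0,365,552,59,200,246,50)")
open('kin.py','w').write(s)
E
python3 kin.py
```

```text
[5.000e-01 3.692e+02 5.528e+02 6.030e+01 3.169e+02 3.649e+02 5.110e+01]
[[-0.1  0.   0. ]
 [ 0.  -0.2 -0.1]
 [-0.   0.3 -0.1]
 [ 0.  -0.1  0.2]
 [ 0.2  0.2  0.2]
 [-0.2  0.1 -0.4]
 [-0.1 -0.   0. ]
 [-0.1 -0.   0.1]]
```

```bash
cat > plan.py <<'E'
from kin import *
def tote_R(yaw,tip=0): return R.from_euler('z',yaw,degrees=True)*R.from_euler('y',tip,degrees=True)
def grip_tool(phi):
    # tool frame in tote frame; phi tilts tool z toward tote -y
    c,s=np.cos(np.radians(phi)),np.sin(np.radians(phi))
    y=-np.array([.866025,0,.5]); z=c*np.array([.5,0,-.866025])+s*np.array([0,-1,0]); x=np.cross(y,z)
    return R.from_matrix(np.c_[x,y,z])
G=np.array([-84,0,89.]);LIP=np.array([94,0,14.])
def tcp_for(tp,tr,phi,dep=19):
    g=grip_tool(phi); r=tr*g
    return tp+tr.apply(G)+r.apply([0,0,dep]),r
FE=np.array([517.8,254.8]);FY=-7.3
def fpt(x,y,z):
    c,s=np.cos(np.radians(FY)),np.sin(np.radians(FY));return np.array([FE[0]+c*x-s*y,FE[1]+s*x+c*y,z])
if __name__=="__main__":
    lip=fpt(0,-88,160)
    for phi in(-30,-15,0,15,30,45,60):
        print("phi",phi)
        q=np.array([-52,31,61,14,114,30.])
        p,r=tcp_for(np.array([438,-281,0]),tote_R(100.7),phi);qg,e=ik(p,r,q);print(" grip",qg.round(0),round(e,3))
        p,r=tcp_for(np.array([519,-349.5,0]),tote_R(94.5),phi);qh,e=ik(p,r,qg);print(" home",qh.round(0),round(e,3))
        q=qg
        for th in(0,20,40,60,70,80):
            tr=tote_R(90+FY,th);p,r=tcp_for(lip-tr.apply(LIP),tr,phi);q,e=ik(p,r,q)
            w=p-r.apply([0,0,PAR[5]]);print(" tip",th,p.round(0),q.round(0),round(e,3),"wrist",w.round(0))
E
python3 plan.py
```

```text
phi -30
 grip [-40.  51.  54.  -7. 116.  30.] 0.0
 home [-42.  75.  16.  -5. 130.  34.] 0.0
 tip 0 [476.   0. 221.] [-20.  20.  81.  20. 115.  71.] 0.0 wrist [ 637. -180.  494.]
 tip 20 [480.  31. 275.] [ -9.  16.  76.   9. 118.  88.] 0.0 wrist [654. -47. 586.]
 tip 40 [486.  78. 316.] [  5.  20.  68.  -3. 124. 104.] 0.0 wrist [674. 110. 627.]
 tip 60 [493. 137. 337.] [ 17.  30.  56. -15. 133. 117.] 0.0 wrist [694. 270. 611.]
 tip 70 [497. 168. 340.] [ 22.  38.  49. -21. 139. 121.] 0.0 wrist [704. 346. 582.]
 tip 80 [501. 199. 338.] [ 27.  47.  40. -28. 145. 123.] 0.0 wrist [713. 416. 541.]
phi -15
 grip [-46.  43.  63.   3. 107.  30.] 0.0
 home [-47.  60.  37.   6. 116.  36.] 0.0
 tip 0 [480.   1. 219.] [-24.   7.  93.  24. 103.  70.] 0.0 wrist [ 552. -186.  524.]
 tip 20 [484.  31. 273.] [ -9.   3.  88.   9. 105.  88.] 0.0 wrist [570. -42. 620.]
 tip 40 [490.  78. 314.] [  7.   7.  79.  -6. 111. 105.] 0.0 wrist [592. 126. 661.]
 tip 60 [498. 135. 336.] [ 22.  20.  67. -20. 121. 117.] 0.0 wrist [614. 298. 641.]
 tip 70 [501. 166. 339.] [ 27.  28.  59. -27. 127. 120.] 0.0 wrist [624.
[... 2383 characters left out ...]
[285. 364. 540.]
 tip 80 [524. 198. 340.] [ 50.  -2. 104. -63.  88. 134.] 0.0 wrist [293. 427. 506.]
phi 60
 grip [-76.  25. 106.  62.  82.  -9.] 0.0
 home [-72.  32.  97.  68.  76.  -3.] 0.0
 tip 0 [501.  -6. 227.] [-35. -50. 143.  45.  63.  62.] 3.194 wrist [176. -57. 385.]
 tip 20 [505.  27. 282.] [ 15. -51. 139. -33.  52. 137.] 3.082 wrist [188.  35. 462.]
 tip 40 [512.  76. 323.] [ 28. -51. 139. -49.  54. 138.] 0.674 wrist [202. 148. 502.]
 tip 60 [519. 137. 343.] [ 42. -33. 130. -65.  65. 142.] 0.0 wrist [217. 268. 501.]
 tip 70 [523. 169. 346.] [ 48. -22. 124. -70.  72. 142.] 0.0 wrist [225. 325. 485.]
 tip 80 [527. 201. 342.] [ 52. -11. 118. -74.  78. 140.] 0.0 wrist [232. 380. 460.]
```

```bash
python3 - <<'E'
s=open('fits.py').read().split("fe=")[0]
exec(s)
p,r=fit(tote[:6],[438,-281,1.75]);print("top",p,np.degrees(p[2]),r.round(1).tolist())
p,r=fit(tote[6:],[438,-281,1.75]);print("scene",p,np.degrees(p[2]),r.round(1).tolist())
from plan import *
for tp in((438,-281,0),(p[0],p[1],0)):
    P,r=tcp_for(np.array(tp),tote_R(100.7),0);print(P,r.as_euler('xyz',degrees=True), P-80*r.apply([0,0,1]))
E
```

```text
tote [ 438.03992071 -280.79116329    1.75767417] 100.70731172972393
[[-0.7  0.6]
 [-0.5 -1.6]
 [-0.1 -0.8]
 [-1.1  1. ]
 [-2.2 -0.7]
 [-0.8  0.5]
 [-1.3 -1. ]
 [-2.  -1.2]
 [-1.  -1.1]
 [ 0.9 -2.3]
 [-0.6 -1.3]
 [-0.4 -1.7]]
top [ 437.79351858 -282.68371888    1.75640758] 100.63474158468382 [[0.2, 0.7], [0.3, -1.5], [0.8, -0.8], [-0.3, 1.0], [-1.3, -0.5], [0.1, 0.7]]
scene [ 441.17871331 -275.3103599     1.75336928] 100.46065986812845 [[-0.6, 0.3], [-1.0, 0.0], [-0.2, 0.6], [1.9, -0.9], [0.1, -0.0], [0.5, -0.5]]
[ 451.83216048 -354.20465041   72.54551925] [-1.49999988e+02 -5.36853167e-06  1.07000200e+01] [ 459.25883506 -393.50917462  141.82754347]
[ 455.01087379 -348.51501031   72.54551925] [-1.49999988e+02 -5.36853167e-06  1.07000200e+01] [ 462.43754837 -387.81953452  141.82754347]
```

```bash
python3 go.py 459.3 -395 142 -150 0 10.7;python3 go.py 452 -355.5 72.5 -150 0 10.7
```

```text
t 12.6 pos [ 461.3 -375.2  235.3] [-150.2   -0.    10.8] gap 59.8 F [-0.1  0.4  0.2] q [-52.1  31.   61.1  14.4 114.2  29.8]
trans(tool,before turning) [-5.7 63.  71.5] rows>= 2 each [-2.9 31.5 35.7] | rot [0.003 0.001 0.003] rows>= 1 each [0.003 0.001 0.003]
t 12.6 pos [ 461.3 -375.2  235.3] [-150.2   -0.    10.8] gap 59.8 F [-0.1  0.4  0.2] q [-52.1  31.   61.1  14.4 114.2  29.8]
trans(tool,before turning) [ -5.5  62.7 151.7] rows>= 4 each [-1.4 15.7 37.9] | rot [0.003 0.001 0.003] rows>= 1 each [0.003 0.001 0.003]
```

```bash
python3 -m creep '{"translation": [[-2.8,31.5,10],[-2.7,31.3,30],[0,0,30],[0,0,20],[0,0,20],[0,0,0]], "rotation": [[0.003,0,0.003],[0,0,0],[0,0,0],[0,0,0],[0,0,0],[0,0,0]], "claw": [55,55,55,55,55,55]}'
python3 go.py 452 -355.5 72.5 -150 0 10.7; python3 - <<'E'
from h import *
s=snapshot('scene');crop(s,140,80,290,220,5,'s6.png')
E
```

```text
time: 13.2
tool_pos: [455.2, -373.3, 108.2]
tcp_rot: [-149.9, 0.1, 10.8]
ft_force: [0.6, 0.3, 0.5]
finger_gap: 54.8
t 13.2 pos [ 455.2 -373.3  108.2] [-1.499e+02  1.000e-01  1.080e+01] gap 54.8 F [0.6 0.3 0.5] q [-52.4  35.7  68.4  13.3 103.   26.7]
trans(tool,before turning) [ 0.3  2.3 39.9] rows>= 1 each [ 0.3  2.3 39.9] | rot [-0.002  0.002  0.001] rows>= 1 each [-0.002  0.002  0.001]
```

View pics/s6.png

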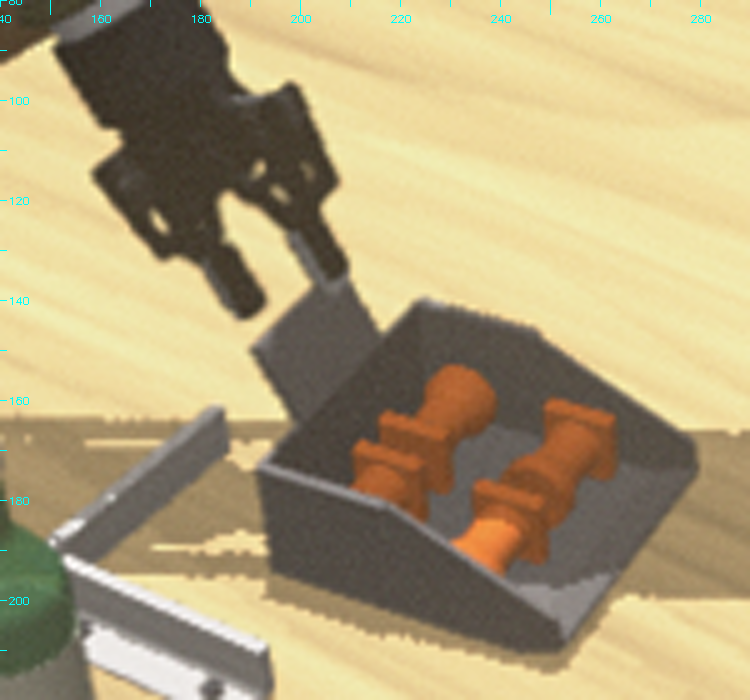

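```bash
python3 -m creep '{"translation": [[0.3,2.3,10],[0,0,15],[0,0,14],[0,0,0],[0,0,0],[0,0,0],[0,0,0],[0,0,0],[0,0,0]], "rotation": [[0,0,0],[0,0,0],[0,0,0],[0,0,0],[0,0,0],[0,0,0],[0,0,0],[0,0,0],[0,0,0]], "claw": [45,45,45,45,6,6,6,6,6]}' 55
python3 go.py 452 -355.5 72.5 -150 0 10.7; python3 - <<'E'
from h import *
s=snapshot('scene');crop(s,140,80,290,220,5,'s7.png')
E
```

```text
time: 14.15
tool_pos: [452.5, -358.4, 74.1]
tcp_rot: [-149.8, 0.1, 10.7]
ft_force: [-0.4, 3.2, 5.8]
finger_gap: 9.4
t 14.15 pos [ 452.5 -358.4   74.1] [-1.498e+02  1.000e-01  1.070e+01] gap 9.4 F [-0.4  3.2  5.8] q [-51.9  35.8  72.   13.5  99.3  26.4]
trans(tool,before turning) [ 0.  -1.8  2.9] rows>= 1 each [ 0.  -1.8  2.9] | rot [-0.003  0.001 -0.001] rows>= 1 each [-0.003  0.001 -0.001]
```

View pics/s7.png

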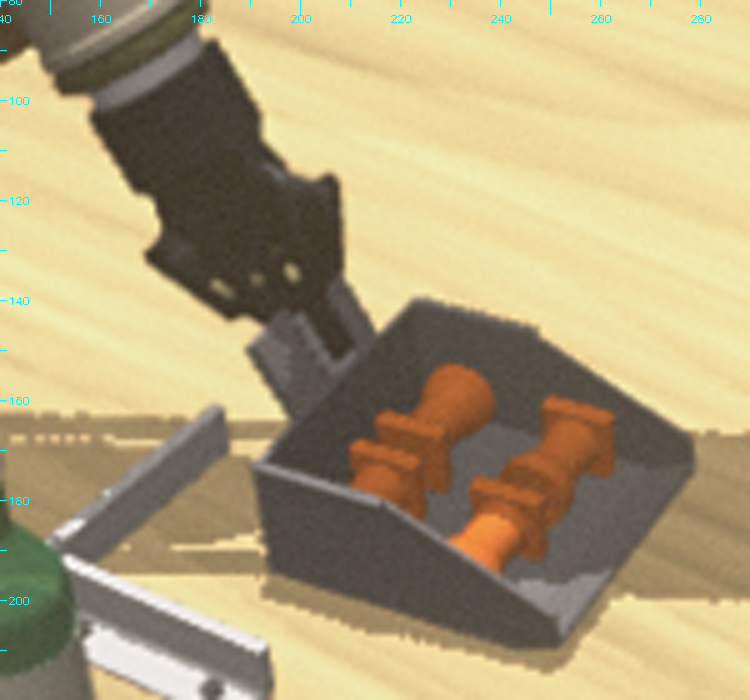

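```bash
python3 -m creep '{"translation": [[0,-2,-3.5],[0,-5,-8.7],[0,-8,-13.9],[0,-10,-17.3],[0,-10,-17.3],[0,-10,-17.3],[0,-10,-17.3],[0,-10,-17.3],[0,-10,-17.3],[0,-5,-8.7]], "rotation": [[0,0,0],[0,0,0],[0,0,0],[0,0,0],[0,0,0],[0,0,0],[0,0,0],[0,0,0],[0,0,0],[0,0,0]], "claw": [6,6,6,6,6,6,6,6,6,6]}'
python3 go.py 480 0 235 -150 0 10.7; python3 - <<'E'
from h import *
s=snapshot('scene');cv2.imwrite('pics/s8.png',s['frame'][:,:,::-1])
t=snapshot('top');crop(t,310,190,460,345,4,'t8.png')
E
```

```text
time: 15.2
tool_pos: [453.3, -359.6, 237.2]
tcp_rot: [-150.1, -0.1, 10.7]
ft_force: [-0.3, 1.0, -3.7]
finger_gap: 9.5
t 15.2 pos [ 453.3 -359.6  237.2] [-1.501e+02 -1.000e-01  1.070e+01] gap 9.5 F [-0.3  1.  -3.7] q [-51.9  28.2  64.7  14.5 113.4  30. ]
trans(tool,before turning) [  92.9 -300.9  175.8] rows>= 8 each [ 11.6 -37.6  22. ] | rot [ 0.001 -0.001  0.   ] rows>= 1 each [ 0.001 -0.001  0.   ]
```

View pics/s8.png

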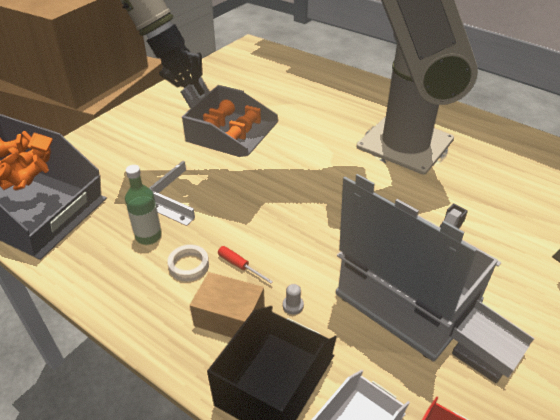

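View pics/t8.png

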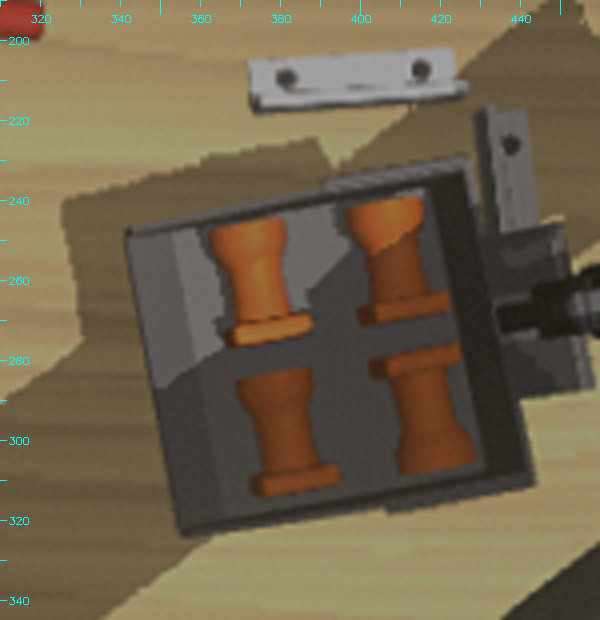

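```bash
python3 go.py 486 -40 240 -150 0 10.7; python3 - <<'E'
from plan import *
print(tcp_for(fpt(0,-88,165)-tote_R(82.7).apply(LIP),tote_R(82.7),0)[0])
A=R.from_euler('xyz',[-150,0,10.7],degrees=True);B=R.from_euler('xyz',[-150,0,-7.3],degrees=True);print((A.inv()*B).as_rotvec())
E
```

```text
t 15.3 pos [ 453.3 -359.7  236.2] [-150.1   -0.    10.7] gap 9.3 F [ 0.4  0.4 -3.3] q [-51.9  28.3  64.8  14.5 113.3  30. ]
trans(tool,before turning) [  91.3 -268.9  150.4] rows>= 7 each [ 13.  -38.4  21.5] | rot [ 0.001 -0.001  0.   ] rows>= 1 each [ 0.001 -0.001  0.   ]
[4.85207927e+02 3.79078997e-01 2.23545519e+02]
[1.11915651e-16 1.57079633e-01 2.72069905e-01]
```

```bash
python3 -m creep '{"translation": [[2,-6,3.4],[4,-12,6.7],[6,-17.7,9.9],[6,-17.7,9.9],[6,-17.7,9.9],[6,-17.7,9.9],[6,-17.7,9.9],[6,-17.7,9.9],[6,-17.7,9.9],[6,-17.7,9.9]], "rotation": [[0,0,0],[0,0,0],[0,0,0],[0,0,0],[0,0,0],[0,0,0],[0,0,0],[0,0,0],[0,0,0],[0,0,0]], "claw": [6,6,6,6,6,6,6,6,6,6]}'
python3 -m creep '{"translation": [[6,-17.7,9.9],[6,-17.7,9.9],[6,-17.7,9.9],[6,-17.7,9.9],[6,-17.7,9.9],[5,-14,7.8],[2.3,-6.8,3.8],[0,0,0]], "rotation": [[0,0,0],[0,0,0],[0,0,0],[0,0,0],[0,0,0],[0,0,0],[0,0,0],[0,0,0]], "claw": [6,6,6,6,6,6,6,6]}'
python3 -m creep '{"translation": [[0,0,0],[0,0,0],[0,0,0],[0,0,0],[0,0,0],[0,0,0],[0,0,0],[0,0,0],[0,0,0]], "rotation": [[0,0.01,0.017],[0,0.02,0.034],[0,0.025,0.043],[0,0.025,0.043],[0,0.025,0.043],[0,0.025,0.043],[0,0.017,0.03],[0,0.01,0.019],[0,0,0]], "claw": [6,6,6,6,6,6,6,6,6]}'
python3 go.py 485 0 226 -150 0 -7.3; python3 - <<'E'
from h import *
s=snapshot('scene');cv2.imwrite('pics/s9.png',s['frame'][:,:,::-1])
t=snapshot('top');cv2.imwrite('pics/t9.png',t['frame'][:,:,::-1])
E
```

```text
time: 16.3
tool_pos: [471.1, -167.2, 234.6]
tcp_rot: [-149.7, 0.2, 10.7]
ft_force: [0.2, 0.2, -3.9]
finger_gap: 9.6
time: 17.1
tool_pos: [485.1, -38.1, 237.9]
tcp_rot: [-149.8, 0.1, 10.7]
ft_force: [0.5, -0.2, -3.2]
finger_gap: 9.6
time: 18.0
tool_pos: [485.1, -39.5, 238.2]
tcp_rot: [-149.9, 0.1, -7.4]
ft_force: [-0.1, 0.2, -3.7]
finger_gap: 9.4
t 18.0 pos [485.1 -39.5 238.2] [-1.499e+02  1.000e-01 -7.400e+00] gap 9.4 F [-0.1  0.2 -3.7] q [-31.3  -4.8 102.2  27.4  95.3  65.6]
trans(tool,before turning) [ -5.2 -27.7  30.2] rows>= 1 each [ -5.2 -27.7  30.2] | rot [-0.002  0.001 -0.003] rows>= 1 each [-0.002  0.001 -0.003]
```

View pics/s9.png

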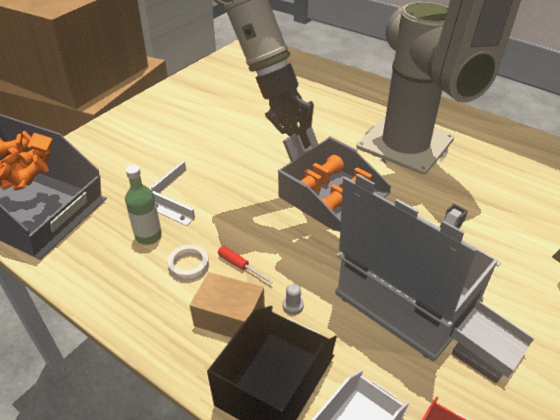

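View pics/t9.png

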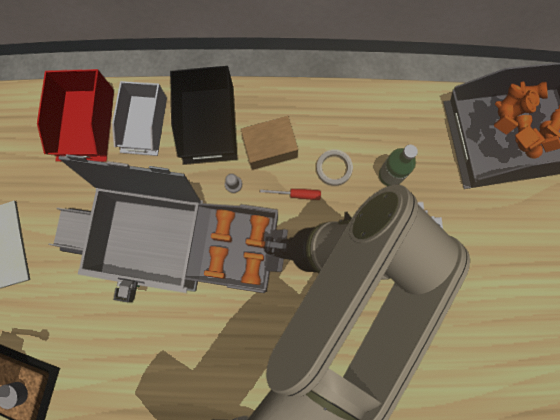

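```bash
python3 - <<'E'
from h import *
t=snapshot('top');crop(t,170,180,300,310,5,'t10.png')
E
```

```text
(no output)
```

View pics/t10.png

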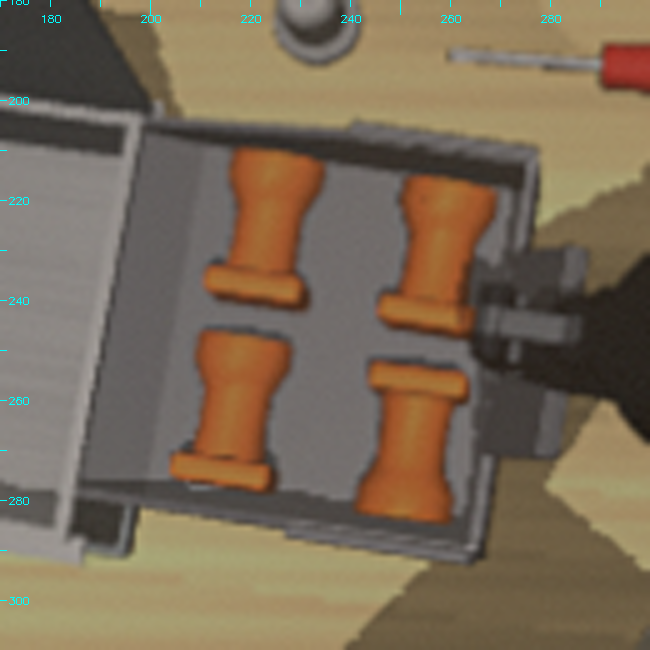

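```bash
python3 - <<'E'
from plan import *
t=snapshot('top')
# tote fit in air: z unknown -> fit x,y,yaw,z
obs=[((-74,-79,70),(278,210.5)),((-74,79,70),(266,291)),((94,-79,30),(199.5,205)),((94,79,30),(186,278.5)),((-96,40,110),(279.5,270)),((-96,-40,110),(287,230.5))]
def f(p):
    Rt=R.from_euler('z',p[3])*R.from_euler('y',p[4]);P=Rt.apply([o[0] for o in obs])+p[:3]
    return (proj(t,P)-[o[1] for o in obs]).ravel()
o=least_squares(f,[480,80,163,1.44,0],x_scale=[10,10,10,.1,.1]);print(o.x,np.degrees(o.x[3:]),o.fun.round(1))
for z in(155,163,):
    o=least_squares(lambda q:f([q[0],q[1],z,q[2],0]),[480,80,1.44]);print(z,o.x,np.degrees(o.x[2]),o.fun.round(1))
    w=np.r_[o.x[:2],z]+R.from_euler('z',o.x[2]).apply(LIP)
    d=w[:2]-FE;c,s=np.cos(np.radians(FY)),np.sin(np.radians(FY));print("lip in feeder",c*d[0]+s*d[1],-s*d[0]+c*d[1],w[2])
E
```

```text
[4.96088006e+02 3.44011915e+01 1.43937952e+02 1.44637888e+00
 1.64679603e-03] [82.87140521  0.09435446] [-0.   1.2  0.3 -0.5 -0.1 -1.   0.3  0.2  0.5  1.1 -0.9 -1.1]
155 [494.98313611  33.72482708   1.4461316 ] 82.85723702172328 [ 0.3  0.8  0.4 -0.  -0.8 -1.5 -0.5  0.5  0.9  1.4 -0.5 -1.3]
lip in feeder 5.200945596529332 -128.18280525753195 169.0
163 [494.17245348  33.15569274   1.44588223] 82.84294918195855 [ 0.5  0.4  0.5  0.4 -1.2 -1.9 -1.1  0.7  1.2  1.6 -0.2 -1.5]
lip in feeder 4.49259152677492 -128.85027411767066 177.0
```

```bash
python3 -m creep '{"translation": [[-1,-4,4],[-1,-8,8],[-1,-8,8],[-1,-5,6],[-0.3,-2.7,4.2],[0,0,0]], "rotation": [[0,0,0],[0,0,0],[0,0,0],[0,0,0],[0,0,0],[0,0,0]], "claw": [6,6,6,6,6,6]}'
python3 go.py 485.5 0 226 -150 0 -7.3;python3 - <<'E'
from plan import *
s=sense();r=R.from_euler('xyz',s["tcp_rot"],degrees=True);p=s["tool_pos"]
# lip in tool frame
lt=grip_tool(0).inv().apply(LIP-G)-[0,0,19]
print("lip tool",lt,"lip world",p+r.apply(lt), 'axis tote y in tool',grip_tool(0).inv().apply([0,1,0]))
for da in(0.1,0.12,0.14):
    D=R.from_rotvec(grip_tool(0).inv().apply([0,da,0])); print(da,"trans per row",lt-D.apply(lt),"rot",D.as_rotvec())
# check: IK along path
q=s["joint_pos"]
for k in range(15):
    D=R.from_rotvec(grip_tool(0).inv().apply([0,.1,0])*k);pp=p+r.apply(lt-D.apply(lt));q,e=ik(pp,r*D,q);print(k,pp.round(0),q.round(0),round(e,2))
E
```

```text
time: 18.8
tool_pos: [485.6, 1.2, 225.5]
tcp_rot: [-149.8, 0.2, -7.3]
ft_force: [0.2, 0.1, -4.6]
finger_gap: 9.7
t 18.8 pos [485.6   1.2 225.5] [-149.8    0.2   -7.3] gap 9.7 F [ 0.2  0.1 -4.6] q [-27.2  -6.7 105.3  28.1  92.4  68.5]
trans(tool,before turning) [ 0.   0.8 -1. ] rows>= 1 each [ 0.   0.8 -1. ] | rot [-0.003  0.003 -0.001] rows>= 1 each [-0.003  0.003 -0.001]
lip tool [ 5.52170052e-05 -1.16652491e+02  1.34951929e+02] lip world [506.75481105 168.5123891  167.42053041] axis tote y in tool [-1.00000000e+00 -3.49687622e-07  9.36985538e-08]
0.1 trans per row [ 3.88700557e-06 -1.40554887e+01 -1.09716192e+01] rot [-1.00000000e-01 -3.49687622e-08  9.36985538e-09]
0.12 trans per row [ 4.72514933e-06 -1.69942838e+01 -1.29942387e+01] rot [-1.20000000e-01 -4.19625147e-08  1.12438265e-08]
0.14 trans per row [ 5.58277706e-06 -1.99729409e+01 -1.49576817e+01] rot [-1.40000000e-01 -4.89562671e-08  1.31177975e-08]
0 [486.   1. 225.] [-27.  -7. 105.  28.  92.  69.] 0.0
1 [487.   8. 242.] [-23.  -9. 104.  23.  92.  74.] 0.0
2 [488.  16. 258.] [-18. -11. 102.  18.  92.  79.] 0.0
3 [489.  26. 273.] [-13. -12. 101.  13.  92.  85.] 0.0
4 [490.  37. 287.] [ -7. -11.  98.   7.  93.  91.] 0.0
5 [492.  49. 299.] [ -1. -10.  96.   2.  95.  96.] 0.0
6 [494.  63. 311.] [  4.  -8.  93.  -4.  96. 101.] 0.0
7 [496.  78. 320.] [ 10.  -5.  90. -10.  99. 106.] 0.0
8 [498.  93. 329.] [ 15.  -2.  86. -15. 102. 110.] 0.0
9 [500. 110. 336.] [ 20.   2.  83. -20. 105. 114.] 0.0
10 [502. 127. 341.] [ 24.   6.  79. -24. 108. 117.] 0.0
11 [504. 144. 344.] [ 28.  11.  75. -28. 111. 119.] 0.0
12 [506. 162. 346.] [ 31.  16.  72. -32. 115. 121.] 0.0
13 [509. 179. 345.] [ 34.  22.  67. -36. 118. 122.] 0.0
14 [511. 197. 343.] [ 37.  27.  63. -40. 122. 122.] 0.0
```

```bash
python3 -m creep '{"translation": [[0,-6.9,-5.6],[0,-14.06,-10.97],[0,-14.06,-10.97],[0,-14.06,-10.97],[0,-14.06,-10.97],[0,-14.06,-10.97],[0,-6.9,-5.6],[0,0,0]], "rotation": [[-0.05,0,0],[-0.1,0,0],[-0.1,0,0],[-0.1,0,0],[-0.1,0,0],[-0.1,0,0],[-0.05,0,0],[0,0,0]], "claw": [6,6,6,6,6,6,6,6]}'
python3 - <<'E'
from plan import *
s=sense();r=R.from_euler('xyz',s["tcp_rot"],degrees=True);p=s["tool_pos"];lt=np.array([0,-116.65,134.95]);print("lip",p+r.apply(lt))
t=snapshot('top');crop(t,70,150,300,320,3,'t11.png');s=snapshot('scene');crop(s,250,80,500,360,2,'s11.png')
E
```

```text
time: 19.6
tool_pos: [494.6, 64.4, 312.0]
tcp_rot: [175.8, 0.1, -7.1]
ft_force: [0.8, -0.3, -4.0]
finger_gap: 9.5
lip [507.55198075 170.03047727 168.84252664]
```

View pics/t11.png

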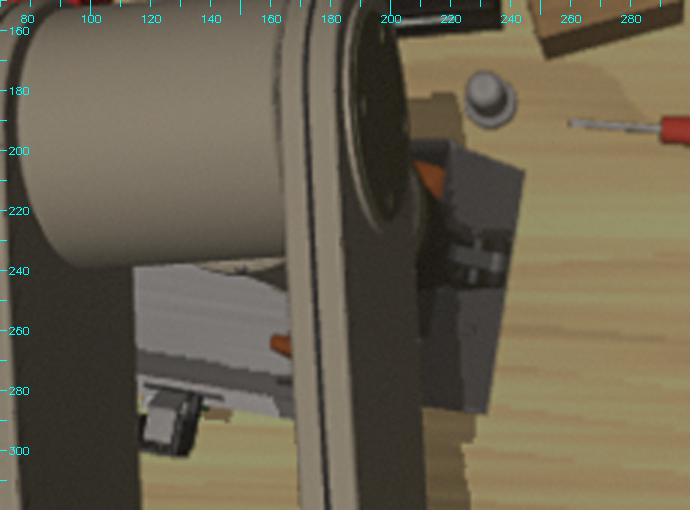

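View pics/s11.png

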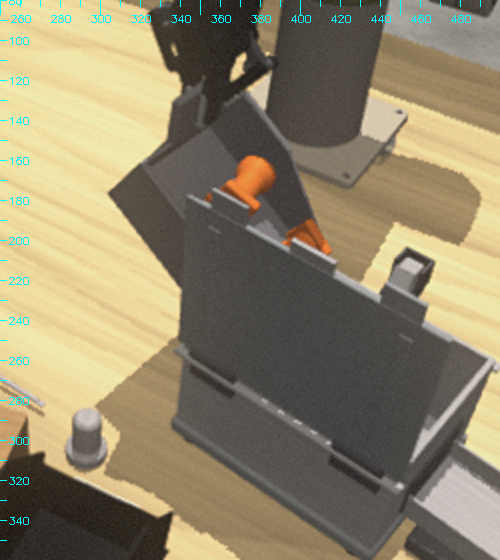

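```bash
python3 -m creep '{"translation": [[0,-6.9,-5.6],[0,-14.06,-10.97],[0,-14.06,-10.97],[0,-14.06,-10.97],[0,-14.06,-10.97],[0,-14.06,-10.97],[0,-14.06,-10.97],[0,-14.06,-10.97],[0,-6.9,-5.6],[0,0,0]], "rotation": [[-0.05,0,0],[-0.1,0,0],[-0.1,0,0],[-0.1,0,0],[-0.1,0,0],[-0.1,0,0],[-0.1,0,0],[-0.1,0,0],[-0.05,0,0],[0,0,0]], "claw": [6,6,6,6,6,6,6,6,6,6]}'
python3 - <<'E'
from plan import *
s=sense();r=R.from_euler('xyz',s["tcp_rot"],degrees=True);p=s["tool_pos"];lt=np.array([0,-116.65,134.95]);print("lip",p+r.apply(lt),s["ft_force"],s["joint_pos"])
t=snapshot('top');crop(t,70,150,300,320,3,'t12.png');s=snapshot('scene');crop(s,250,80,500,360,2,'s12.png')
E
```

```text
time: 20.7
tool_pos: [511.3, 196.1, 339.8]
tcp_rot: [129.7, 0.5, -7.3]
ft_force: [0.1, -0.3, -2.8]
finger_gap: 9.5
lip [505.98592826 167.32919729 163.88140366] [ 0.06612643 -0.29911509 -2.78437708] [ 36.76556917  27.66029098  63.41299462 -40.19618792 121.78645034
 122.27521214]
```

View pics/t12.png

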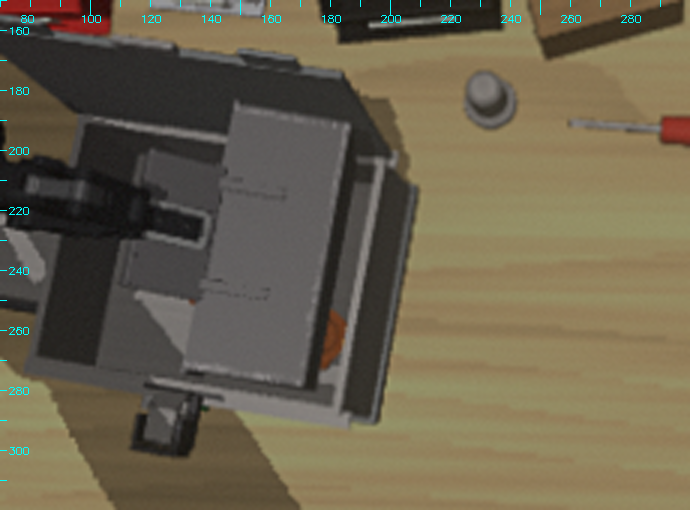

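View pics/s12.png

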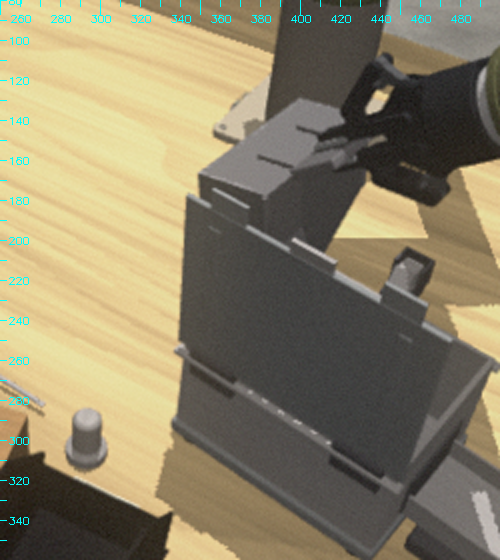

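```bash
python3 -m creep '{"translation": [[0,0,0],[0,0,0],[0,0,0],[0,0,0],[0,0,0],[0,0,0]], "rotation": [[0,0,0],[0,0,0],[0,0,0],[0,0,0],[0,0,0],[0,0,0]], "claw": [6,6,6,6,6,6]}'
python3 -m creep '{"translation": [[0,6.9,5.6],[0,14.06,10.97],[0,14.06,10.97],[0,14.06,10.97],[0,14.06,10.97],[0,14.06,10.97],[0,14.06,10.97],[0,14.06,10.97],[0,14.06,10.97],[0,0,0]], "rotation": [[0.05,0,0],[0.1,0,0],[0.1,0,0],[0.1,0,0],[0.1,0,0],[0.1,0,0],[0.1,0,0],[0.1,0,0],[0.1,0,0],[0,0,0]], "claw": [6,6,6,6,6,6,6,6,6,6]}'
python3 go.py 485 0 226 -150 0 -7.3
python3 - <<'E'
from plan import *
t=snapshot('top');crop(t,70,150,300,320,3,'t13.png');s=snapshot('scene');crop(s,250,80,500,360,2,'s13.png')
E
```

```text
time: 21.4
tool_pos: [511.4, 195.9, 343.8]
tcp_rot: [130.0, 0.1, -7.3]
ft_force: [0.7, -0.0, -2.8]
finger_gap: 9.2
time: 22.4
tool_pos: [492.0, 47.9, 318.6]
tcp_rot: [178.7, 0.2, -7.7]
ft_force: [-0.8, -0.5, -3.3]
finger_gap: 9.7
t 22.4 pos [492.   47.9 318.6] [178.7   0.2  -7.7] gap 9.7 F [-0.8 -0.5 -3.3] q [ 0.6 -9.7 93.2 -1.3 96.8 98.1]
trans(tool,before turning) [-0.3 46.3 93.7] rows>= 3 each [-0.1 15.4 31.2] | rot [ 0.546  0.001 -0.007] rows>= 4 each [ 0.137  0.    -0.002]
```

View pics/s13.png

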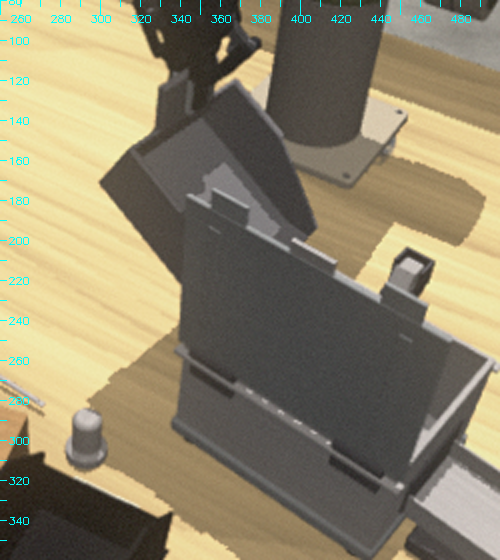

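```bash
python3 -m creep '{"translation": [[0,20,0],[0,40,0],[0,40,0],[0,40,0],[0,40,0],[0,0,0],[0,0,0],[0,0,0],[0,0,0],[0,0,0]], "rotation": [[0,0,0],[0,0,0],[0,0,0],[0,0,0],[0,0,0],[0.136,0,0],[0.136,0,0],[0.136,0,0],[0.136,0,0],[0,0,0]], "claw": [6,6,6,6,6,6,6,6,6,6]}'
python3 go.py 460 -250 260 -150 0 4.5
python3 - <<'E'
from plan import *
t=snapshot('top');cv2.imwrite('pics/t14.png',t['frame'][:,:,::-1]);crop(t,45,145,255,305,3,'t14c.png');s=snapshot('scene');cv2.imwrite('pics/s14.png',s['frame'][:,:,::-1])
E
```

```text
time: 23.5
tool_pos: [469.3, -127.5, 321.0]
tcp_rot: [-150.0, 0.5, -7.4]
ft_force: [-0.6, 0.8, -3.9]
finger_gap: 9.4
t 23.5 pos [ 469.3 -127.5  321. ] [-150.     0.5   -7.4] gap 9.4 F [-0.6  0.8 -3.9] q [-40.   -1.9  90.8  25.9 107.   61.8]
trans(tool,before turning) [  7.1 136.7  -8.7] rows>= 3 each [ 2.4 45.6 -2.9] | rot [-0.002 -0.097 -0.184] rows>= 2 each [-0.001 -0.048 -0.092]
```

View pics/t14c.png

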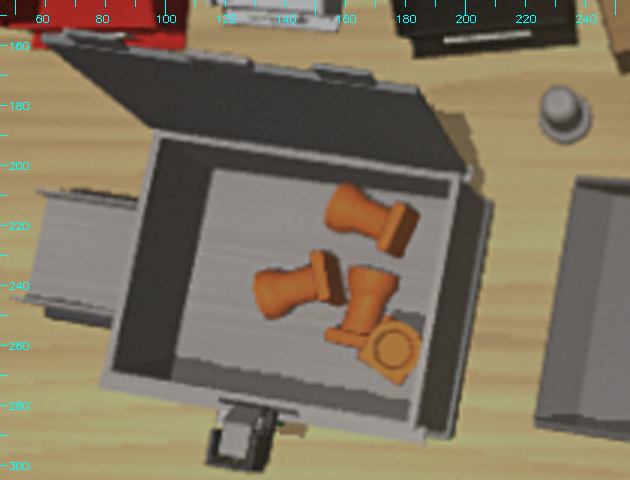

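View pics/s14.png

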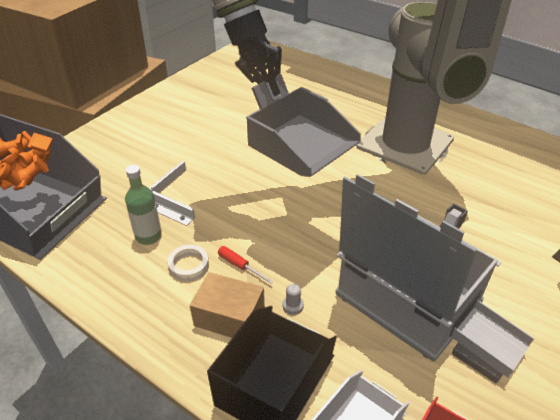

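```bash
python3 - <<'E'
from plan import *
t=snapshot('top');s=snapshot('scene')
print(onz(t,[(410,152),(388,180)],200)[0],onz(t,[(388,182)],0), onz(s,[(147,241),(134,171)],0)[0],onz(s,[(134,171)],200))
E
python3 go.py 514 -413 300 -150 0 4.55
```

```text
[ 700.85227694 -323.91833168  200.        ] [[ 685.51548046 -319.03203427    0.        ]] [ 719.40608789 -311.58113735    0.        ] [[ 709.18486429 -312.39266946  200.        ]]
t 23.7 pos [ 470.5 -125.7  324.1] [-1.504e+02  1.000e-01 -7.200e+00] gap 9.2 F [ 0.4  0.9 -2.3] q [-39.6  -2.4  90.7  25.8 106.9  61.9]
trans(tool,before turning) [  79.2  254.9 -117.3] rows>= 7 each [ 11.3  36.4 -16.8] | rot [ 0.007 -0.1   -0.179] rows>= 2 each [ 0.003 -0.05  -0.089]
```

```bash
python3 -m creep '{"translation": [[9.9,31.9,-14.7],[9.9,31.9,-14.7],[9.9,31.9,-14.7],[9.9,31.9,-14.7],[9.9,31.9,-14.7],[9.9,31.9,-14.7],[9.9,31.9,-14.7],[9.9,31.9,-14.4],[0,0,0],[0,0,0]], "rotation": [[0,0,0],[0,0,0],[0,0,0],[0,0,0],[0,0,0],[0,0,0],[0,0,0],[0,0,0],[0.003,-0.05,-0.09],[0.003,-0.05,-0.09]], "claw": [6,6,6,6,6,6,6,6,6,6]}'
python3 -m creep '{"translation": [[0,10,17],[0,15,26],[0,20,34.6],[0,20,34.6],[0,15,26],[0,0,0]], "rotation": [[0,0,0],[0,0,0],[0,0,0],[0,0,0],[0,0,0],[0,0,0]], "claw": [6,6,6,6,6,6]}'
python3 go.py 514.1 -413.1 84 -150 0 4.55
```

```text
time: 24.7
tool_pos: [513.7, -414.1, 298.7]
tcp_rot: [-150.0, -0.0, 4.7]
ft_force: [-0.3, -0.8, -1.9]
finger_gap: 9.6
time: 25.3
tool_pos: [512.5, -410.3, 133.8]
tcp_rot: [-149.6, 0.3, 4.6]
ft_force: [0.2, 0.3, -3.0]
finger_gap: 9.6
t 25.3 pos [ 512.5 -410.3  133.8] [-149.6    0.3    4.6] gap 9.6 F [ 0.2  0.3 -3. ] q [-52.   43.6  54.3  16.8 107.6  34.9]
trans(tool,before turning) [ 1.6 27.7 41.4] rows>= 2 each [ 0.8 13.8 20.7] | rot [-0.008  0.005 -0.001] rows>= 1 each [-0.008  0.005 -0.001]
```

```bash
python3 -m creep '{"translation": [[0.8,13,20],[0.8,12.7,19],[0,0,0],[0,0,0]], "rotation": [[-0.002,0,0],[0,0,0],[0,0,0],[0,0,0]], "claw": [6,6,6,6]}'
python3 go.py 514.1 -413.1 76 -150 0 4.55
python3 - <<'E'
from plan import *
t=snapshot('top');crop(t,315,190,465,325,5,'t15.png');s=snapshot('scene');crop(s,120,100,280,240,4,'s15.png')
E
```

```text
time: 25.7
tool_pos: [515.0, -416.0, 92.4]
tcp_rot: [-149.9, -0.0, 4.5]
ft_force: [-0.6, 0.3, -2.4]
finger_gap: 9.6
t 25.7 pos [ 515.  -416.    92.4] [-149.9   -0.     4.5] gap 9.6 F [-0.6  0.3 -2.4] q [-52.2  46.   55.   16.5 104.2  33.8]
trans(tool,before turning) [-0.7  5.7 15.7] rows>= 1 each [-0.7  5.7 15.7] | rot [-0.001 -0.001 -0.   ] rows>= 1 each [-0.001 -0.001 -0.   ]
```

View pics/t15.png

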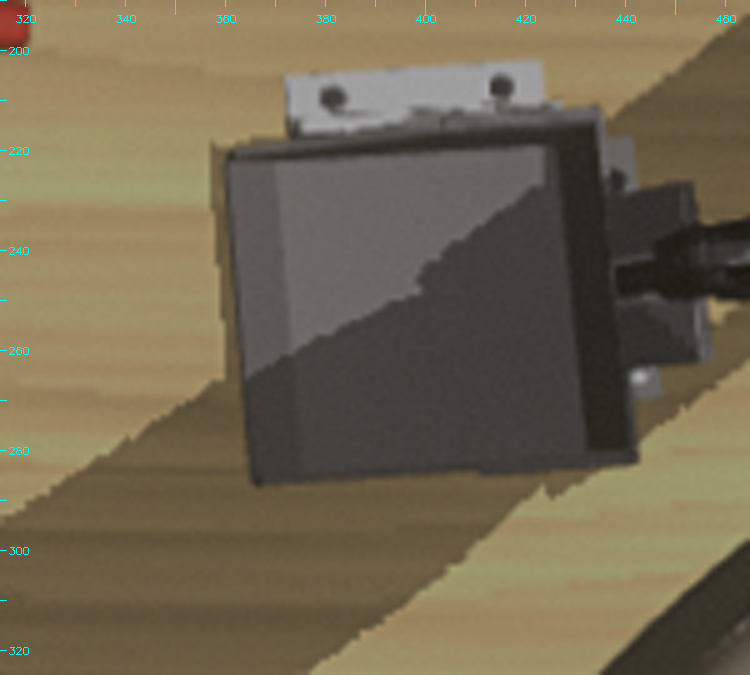

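View pics/s15.png

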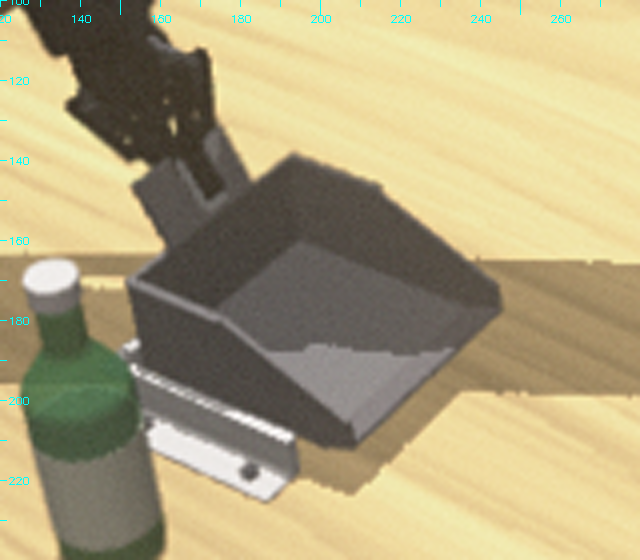

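```bash
cat > corner.py <<'E'
from plan import *
C=np.array([603.7,-417.]);CY=np.radians(94.55)
def tocorner(xy):
    d=np.array(xy)-C;return np.array([np.cos(CY)*d[0]+np.sin(CY)*d[1],-np.sin(CY)*d[0]+np.cos(CY)*d[1]])
E
python3 - <<'E'
from corner import *
t=snapshot('top')
obs=[((-74,-79,70),(435,211.5)),((-74,79,70),(442.5,281.5)),((94,-79,30),(360.3,220.7)),((94,79,30),(365.5,286.5)),((-96,-40,110),(453,227)),((-96,40,110),(456.3,261.5))]
p,r=fit([(t,a,b) for a,b in obs],[510,-340,1.65],z=18.5);print(p,np.degrees(p[2]),r.round(1).tolist(),"corner",tocorner(p[:2]))
s=sense();x=s["tool_pos"];a=np.radians(s["tcp_rot"][2]+90);print("by tcp",tocorner(x[:2]+75*np.array([np.cos(a),np.sin(a)])))
E
```

```text
[ 508.71690039 -340.41068664    1.64632252] 94.32733190661368 [[0.1, 1.0], [-0.0, -0.2], [0.2, -1.1], [0.6, 0.5], [-0.9, -1.0], [-0.1, 0.5]] corner [83.88285917 88.60800229]
by tcp [81.89960925 87.93040016]
```

```bash
python3 -m creep '{"translation": [[0,4,7],[0,3,5.2],[0,1.5,2.6],[0,0,0],[0,0,0]], "rotation": [[0,0,0],[0,0,0],[0,0,0],[0,0,0],[0,0,0]], "claw": [6,6,6,6,6]}'
python3 -m creep '{"translation": [[0,0.3,0.5],[0,0,0],[0,0,0]], "rotation": [[0,0,0],[0,0,0],[0,0,0]], "claw": [6,6,6]}'
```

```text
time: 26.35
tool_pos: [514.6, -416.3, 74.7]
tcp_rot: [-149.9, -0.0, 4.5]
ft_force: [-0.5, 0.4, -2.0]
finger_gap: 9.3
time: 26.65
tool_pos: [514.8, -416.3, 74.5]
tcp_rot: [-149.9, -0.1, 4.5]
ft_force: [-0.6, 1.2, -0.0]
finger_gap: 9.0
```

```bash
python3 -m creep '{"translation": [[2,0,0],[2,0,0],[1.5,0,0],[1,0,0],[0,0,0]], "rotation": [[0,0,0],[0,0,0],[0,0,0],[0,0,0],[0,0,0]], "claw": [6,6,6,6,6]}'
python3 -m creep '{"translation": [[0,1.7,-1],[0,0.9,-0.5],[0,0.9,-0.5],[0,0.4,-0.25],[0,0,0]], "rotation": [[0,0,0],[0,0,0],[0,0,0],[0,0,0],[0,0,0]], "claw": [6,6,6,6,6]}'
```

```text
time: 27.15
tool_pos: [521.4, -415.9, 74.4]
tcp_rot: [-150.0, -0.1, 4.5]
ft_force: [-0.9, 0.0, 1.2]
finger_gap: 9.7
time: 27.65
tool_pos: [521.8, -420.3, 74.4]
tcp_rot: [-149.9, -0.1, 4.5]
ft_force: [0.5, 2.2, 1.5]
finger_gap: 9.1
```

Now nudging in small steps until each rail pushes back.

```bash
for i in 1 2; do :; done; python3 -m creep '{"translation": [[1,0,0],[1,0,0],[0,0,0]], "rotation": [[0,0,0],[0,0,0],[0,0,0]], "claw": [6,6,6]}'
python3 -m creep '{"translation": [[1,0,0],[0,0,0]], "rotation": [[0,0,0],[0,0,0]], "claw": [6,6]}'
python3 -m creep '{"translation": [[0,0.9,-0.5],[0,0.9,-0.5],[0,0,0]], "rotation": [[0,0,0],[0,0,0],[0,0,0]], "claw": [6,6,6]}'
python3 -m creep '{"translation": [[0,0.9,-0.5],[0,0,0]], "rotation": [[0,0,0],[0,0,0]], "claw": [6,6]}'
```

```text
time: 27.95
tool_pos: [523.3, -420.5, 74.4]
tcp_rot: [-150.0, -0.0, 4.5]
ft_force: [-2.5, 1.0, 0.8]
finger_gap: 9.0
time: 28.15
tool_pos: [524.2, -420.6, 74.4]
tcp_rot: [-150.0, -0.0, 4.5]
ft_force: [-4.7, -1.7, 2.1]
finger_gap: 9.4
time: 28.45
tool_pos: [524.4, -421.4, 74.3]
tcp_rot: [-149.8, -0.0, 4.5]
ft_force: [-4.4, 3.5, 3.7]
finger_gap: 9.6
time: 28.65
tool_pos: [524.6, -421.9, 74.3]
tcp_rot: [-149.8, -0.0, 4.5]
ft_force: [-4.5, 4.8, 3.8]
finger_gap: 9.6
```

```bash
python3 -m creep '{"translation": [[0,0.9,-0.5],[0,0.9,-0.5],[0,0,0]], "rotation": [[0,0,0],[0,0,0],[0,0,0]], "claw": [6,6,6]}'
python3 -m creep '{"translation": [[0,0.9,-0.5],[0,0.9,-0.5],[0,0,0]], "rotation": [[0,0,0],[0,0,0],[0,0,0]], "claw": [6,6,6]}'
python3 - <<'E'
from corner import *
s=sense();x=s["tool_pos"];a=np.radians(s["tcp_rot"][2]+90);print("by tcp",tocorner(x[:2]+75*np.array([np.cos(a),np.sin(a)])))
t=snapshot('top');crop(t,345,190,465,300,6,'t16.png');s=snapshot('scene');crop(s,120,100,280,240,4,'s16.png')
E
```

```text
time: 28.95
tool_pos: [524.9, -423.6, 74.3]
tcp_rot: [-149.8, -0.0, 4.6]
ft_force: [-4.0, 5.8, 4.0]
finger_gap: 9.3
time: 29.25
tool_pos: [525.0, -424.5, 74.3]
tcp_rot: [-149.6, 0.0, 4.6]
ft_force: [-6.2, 9.9, 5.8]
finger_gap: 9.6
by tcp [73.72227941 79.12612808]
```

View pics/t16.png

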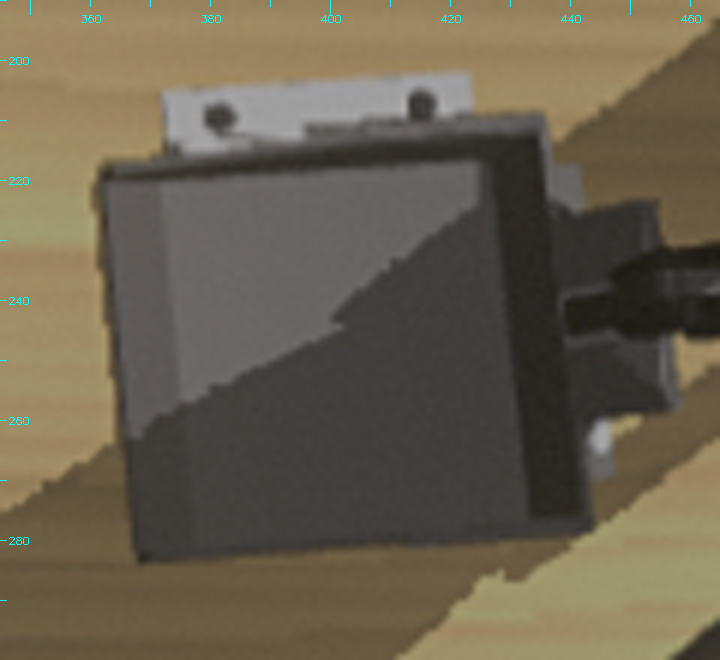

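View pics/s16.png

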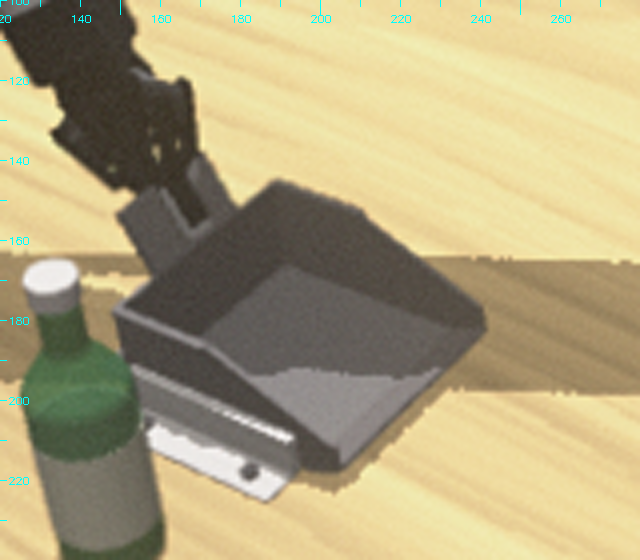

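```bash
python3 -m creep '{"translation": [[0,0,0],[0,0,0],[0,0,0],[0,0,0],[0,0,0],[0,0,0],[0,0,0]], "rotation": [[0,0,0],[0,0,0],[0,0,0],[0,0,0],[0,0,0],[0,0,0],[0,0,0]], "claw": [12,16,24,32,40,40,40]}' 20
python3 -m creep '{"translation": [[0,0,-10],[0,0,-20],[0,0,-30],[0,0,-40],[0,0,-40],[0,0,-40],[0,0,0]], "rotation": [[0,0,0],[0,0,0],[0,0,0],[0,0,0],[0,0,0],[0,0,0],[0,0,0]], "claw": [45,45,45,45,45,45,45]}'
python3 - <<'E'
from corner import *
t=snapshot('top');crop(t,345,190,465,300,6,'t17.png');s=snapshot('scene');crop(s,120,100,280,240,4,'s17.png')
print(sense()["joint_pos"])
E
```

```text
time: 30.05
tool_pos: [525.2, -427.4, 74.3]
tcp_rot: [-150.0, -0.1, 4.5]
ft_force: [0.0, 0.1, 0.2]
finger_gap: 40.2
time: 30.75
tool_pos: [533.0, -517.5, 228.6]
tcp_rot: [-150.5, -0.4, 4.4]
ft_force: [-0.4, 0.0, 1.1]
finger_gap: 44.9
[-55.22418026  63.13070577  14.9023315   18.52591796 126.86884738
  38.22687594]
```

View pics/t17.png

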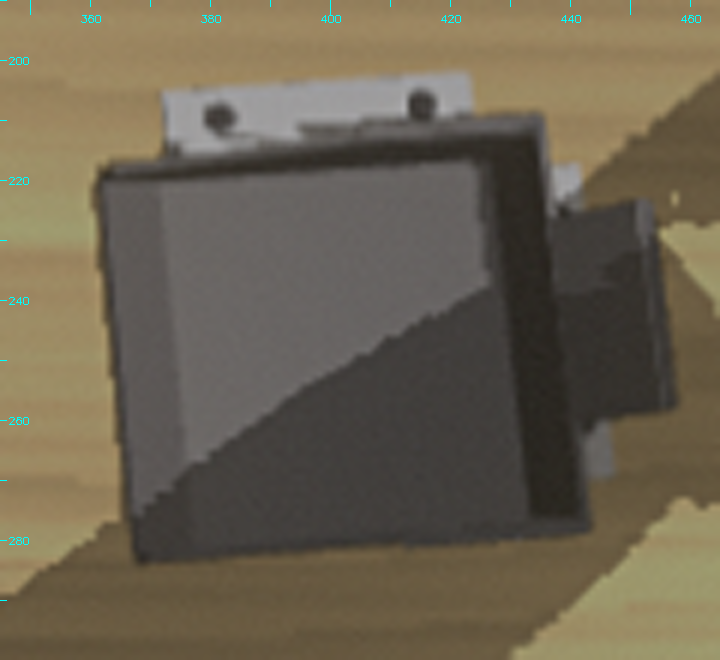

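View pics/s17.png

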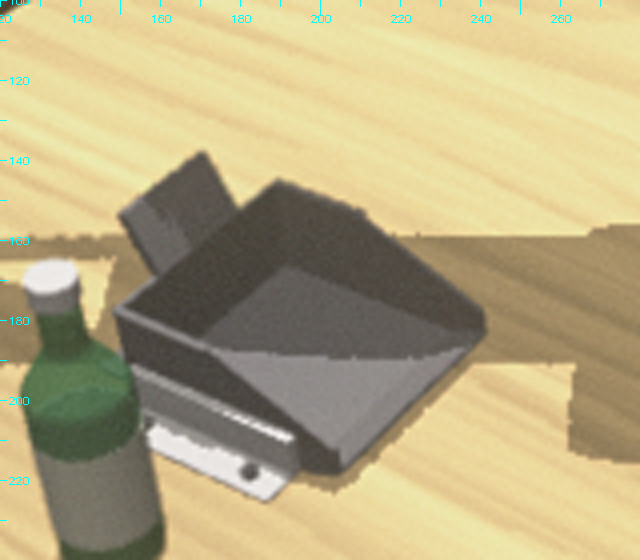

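```bash
python3 - <<'E'
from corner import *
t=snapshot('top');s=snapshot('scene')
obs=[((-74,-79,70),(435.5,209.3)),((-74,79,70),(443.2,278.2)),((94,-79,30),(361.3,218.3)),((94,79,30),(367.5,283.7)),((-96,-40,110),(453.5,223.5)),((-96,40,110),(457.7,258))]
p,r=fit([(t,a,b) for a,b in obs],[510,-340,1.65]);print(p,np.degrees(p[2]),r.round(1).tolist(),"corner",tocorner(p[:2]))
# lid edges
d=t
for px in [(92,158),(159.5,172.5)]: pass
def lid(a,y,x=186):
    # point on lid at distance x from hinge; plate upper face; a=angle
    c,s_=np.cos(np.radians(FY)),np.sin(np.radians(FY))
    lx=93-x*np.cos(a)+ (6)*np.sin(a)*0; lz=141+x*np.sin(a)
    return [FE[0]+c*lx-s_*y,FE[1]+s_*lx+c*y,lz]
for a in(1.4,1.5,1.6,1.7,1.8,1.9):
    print(a,proj(t,[lid(a,123),lid(a,-123)]).round(0).tolist(),proj(s,[lid(a,123),lid(a,-123)]).round(0).tolist())
E
```

```text
[ 517.25113171 -348.29166122    1.65553696] 94.8552808266469 [[-0.0, 0.8], [0.2, -0.6], [1.0, -0.5], [1.0, 0.2], [-1.2, -0.3], [-1.0, 0.5]] corner [75.34970921 80.72585687]
1.4 [[53.0, 182.0], [180.0, 200.0]] [[489.0, 232.0], [359.0, 163.0]]
1.5 [[55.0, 172.0], [182.0, 190.0]] [[484.0, 238.0], [353.0, 167.0]]
1.6 [[57.0, 162.0], [183.0, 180.0]] [[478.0, 244.0], [346.0, 172.0]]
1.7 [[59.0, 153.0], [185.0, 170.0]] [[472.0, 252.0], [339.0, 178.0]]
1.8 [[63.0, 144.0], [188.0, 161.0]] [[466.0, 260.0], [332.0, 184.0]]
1.9 [[66.0, 136.0], [190.0, 153.0]] [[459.0, 270.0], [325.0, 192.0]]
```

```bash
cat > lidp.py <<'E'
from plan import *
def tcp_lid(a,rho=165,gap=0):
    return fpt(93-rho*np.cos(a)+(6+gap)*np.sin(a)+11,0,141+rho*np.sin(a)+(6+gap)*np.cos(a))
if __name__=="__main__":
    r=R.from_euler('xyz',[180,0,FY],degrees=True);q=sense()["joint_pos"]
    for p in [fpt(0,-250,400),fpt(140,0,400),fpt(140,0,306)]:
        q,e=ik(p,r,q);print(p.round(0),q.round(0),round(e,2))
    for a in np.arange(1.66,-.01,-.15):
        p=tcp_lid(a);q,e=ik(p,r,q);print(round(a,2),p.round(1),q.round(0),round(e,2))
E
python3 lidp.py; python3 go.py 486 5 420 180 0 -7.3
```

```text
[486.   7. 400.] [ -5. -10.  85.  -0. 105.  92.] 0.0
[657. 237. 400.] [ 16.  24.  48.  -0. 108. 113.] 0.0
[657. 237. 306.] [ 16.  22.  60.  -0.  98. 113.] 0.0
1.66 [641.5 239.  304.8] [ 16.  20.  63.  -0.  97. 113.] 0.0
1.51 [617.  242.1 306.1] [ 17.  16.  67.  -0.  96. 114.] 0.0
1.36 [592.5 245.2 303.6] [ 18.  13.  72.  -0.  95. 115.] 0.0
1.21 [568.7 248.3 297.5] [ 19.  10.  76.  -0.  94. 116.] 0.0
1.06 [546.1 251.2 287.9] [ 20.   7.  80.  -0.  93. 117.] 0.0
0.91 [525.2 253.9 275. ] [ 21.   4.  84.  -0.  92. 118.] 0.0
0.76 [506.4 256.3 259. ] [ 22.   2.  88.  -0.  90. 119.] 0.0
0.61 [490.2 258.3 240.4] [ 22.   0.  92.  -0.  88. 120.] 0.0
0.46 [476.9 260.  219.6] [ 23.  -1.  95.  -0.  86. 120.] 0.0
0.31 [466.9 261.3 197. ] [ 24.  -2.  98.  -0.  83. 121.] 0.0
0.16 [460.3 262.2 173.2] [ 24.  -1. 101.  -0.  81. 121.] 0.0
0.01 [457.4 262.5 148.6] [ 24.  -1. 102.   0.  78. 122.] 0.0
t 30.95 pos [ 532.3 -513.   221.3] [-149.8    0.     4.5] gap 45.0 F [-0.1  0.  -0.4] q [-55.2  63.1  15.3  18.5 126.8  38.2]
trans(tool,before turning) [  -6.  -549.4   90. ] rows>= 12 each [ -0.5 -45.8   7.5] | rot [-0.525  0.054  0.2  ] rows>= 4 each [-0.131  0.014  0.05 ]
```

```bash
python3 -m creep '{"translation": [[0,-20,-34.6],[0,-20,-34.6],[0,-20,-34.6],[0,-20,-34.6],[0,-20,-34.6],[0,0,0],[0,0,0],[0,0,0],[0,0,0],[0,0,0]], "rotation": [[0,0,0],[0,0,0],[0,0,0],[0,0,0],[0,0,0],[-0.131,0.014,0.05],[-0.131,0.014,0.05],[-0.131,0.013,0.05],[-0.131,0.013,0.05],[0,0,0]], "claw": [45,30,15,0,0,0,0,0,0,0]}'
python3 go.py 520 0 420 180 0 -7.3; python3 go.py 657 237 420 180 0 -7.3
```

```text
time: 31.95
tool_pos: [510.2, -475.9, 406.4]
tcp_rot: [-175.7, -1.0, -6.2]
ft_force: [0.4, 1.2, 0.2]
finger_gap: 0.0
t 31.95 pos [ 510.2 -475.9  406.4] [-175.7   -1.    -6.2] gap 0.0 F [0.4 1.2 0.2] q [-49.2  26.5  44.5   4.1 111.2  48.3]
trans(tool,before turning) [ -41.3 -473.9   21.6] rows>= 10 each [ -4.1 -47.4   2.2] | rot [-0.076 -0.016  0.02 ] rows>= 1 each [-0.076 -0.016  0.02 ]
t 31.95 pos [ 510.2 -475.9  406.4] [-175.7   -1.    -6.2] gap 0.0 F [0.4 1.2 0.2] q [-49.2  26.5  44.5   4.1 111.2  48.3]
trans(tool,before turning) [  69.4 -723.4   42.4] rows>= 16 each [  4.3 -45.2   2.7] | rot [-0.076 -0.016  0.02 ] rows>= 1 each [-0.076 -0.016  0.02 ]
```

```bash
python3 -m creep '{"translation": [[0,0,0],[0,0,0],[0,-40,0],[0,-40,0],[0,-40,0],[0,-40,0],[0,-40,0],[0,-40,0],[0,-40,0],[0,-40,0]], "rotation": [[-0.076,-0.016,0.02],[0,0,0],[0,0,0],[0,0,0],[0,0,0],[0,0,0],[0,0,0],[0,0,0],[0,0,0],[0,0,0]], "claw": [0,0,0,0,0,0,0,0,0,0]}'
python3 go.py 660 237 405 180 0 -7.3
```

```text
time: 32.95
tool_pos: [552.8, -162.5, 406.7]
tcp_rot: [-179.8, 0.0, -7.5]
ft_force: [1.5, 0.0, 0.8]
finger_gap: 0.3
t 32.95 pos [ 552.8 -162.5  406.7] [-179.8    0.    -7.5] gap 0.3 F [1.5 0.  0.8] q [-21.6   3.7  71.1   0.2 105.2  75.9]
trans(tool,before turning) [  54.4 -410.     3.3] rows>= 9 each [  6.  -45.6   0.4] | rot [-0.004  0.    -0.003] rows>= 1 each [-0.004  0.    -0.003]
```

```bash
python3 -m creep '{"translation": [[6,-41,0],[6,-41,0],[6,-41,0],[6,-41,0],[6,-41,0],[6,-41,0],[6,-41,0],[6,-41,0],[6,-41,0],[2,-38,0]], "rotation": [[0,0,0],[0,0,0],[0,0,0],[0,0,0],[0,0,0],[0,0,0],[0,0,0],[0,0,0],[0,0,0],[0,0,0]], "claw": [0,0,0,0,0,0,0,0,0,0]}'
python3 -m creep '{"translation": [[0,0,0],[0,0,0]], "rotation": [[0,0,0],[0,0,0]], "claw": [0,0]}'
python3 go.py 660 237 306 180 0 -7.3
python3 - <<'E'
from h import *
t=snapshot('top');crop(t,20,90,290,310,2,'t18.png');s=snapshot('scene');crop(s,280,80,500,360,2,'s18.png')
E
```

```text
time: 33.95
tool_pos: [661.7, 234.0, 405.6]
tcp_rot: [-179.9, 0.2, -7.4]
ft_force: [1.1, -0.1, 1.0]
finger_gap: 0.3
time: 34.15
tool_pos: [661.4, 233.0, 405.3]
tcp_rot: [180.0, 0.1, -7.4]
ft_force: [0.0, -0.9, -0.1]
finger_gap: -0.1
t 34.15 pos [661.4 233.  405.3] [ 1.8e+02  1.0e-01 -7.4e+00] gap -0.1 F [ 0.  -0.9 -0.1] q [ 15.2  25.   46.5   0.  108.6 112.6]
trans(tool,before turning) [-1.6 -3.8 99.3] rows>= 3 each [-0.5 -1.3 33.1] | rot [ 0.     0.002 -0.001] rows>= 1 each [ 0.     0.002 -0.001]
```

View pics/s18.png

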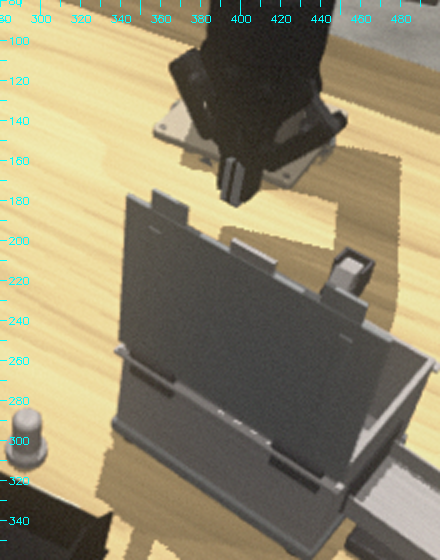

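```bash
python3 -m creep '{"translation": [[0,-2,20],[0,-2,30],[0,0,30],[0,0,19],[0,0,0]], "rotation": [[0,0,0],[0,0,0],[0,0,0],[0,0,0],[0,0,0]], "claw": [0,0,0,0,0]}'
python3 - <<'E'
from h import *
s=snapshot('scene');crop(s,280,80,500,360,2,'s19.png')
E
python3 -c "
from go import *
from lidp import *
for a in (1.66,1.5,1.35,1.2,1.05,.9): print(a,delta(tcp_lid(a),[180,0,-7.3])[0].round(1))"
```

```text
time: 34.75
tool_pos: [660.5, 234.2, 304.3]
tcp_rot: [179.9, 0.2, -7.6]
ft_force: [-0.8, 0.2, -0.2]
finger_gap: 0.2
1.66 [-20.1  -1.6   2.2]
1.5 [-46.5  -1.5   1. ]
1.35 [-71.1  -1.4   3.7]
1.2 [-95.   -1.3  10.1]
1.05 [-117.7   -1.2   20. ]
0.9 [-138.6   -1.1   33.1]
```

View pics/s19.png

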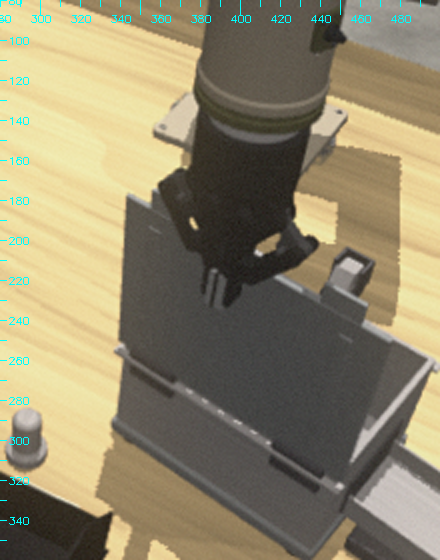

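```bash
python3 -m creep '{"translation": [[-10,-0.8,1],[-10,-0.8,1],[-13.2,0,-0.6],[-13.2,0,-0.6],[-12.3,0,1.3],[-12.3,0,1.4],[-12,0,3.2],[-12,0,3.2],[-11.3,0,5],[-11.3,0,5]], "rotation": [[0,0,0],[0,0,0],[0,0,0],[0,0,0],[0,0,0],[0,0,0],[0,0,0],[0,0,0],[0,0,0],[0,0,0]], "claw": [0,0,0,0,0,0,0,0,0,0]}'
python3 - <<'E'
from h import *
s=snapshot('scene');crop(s,280,80,500,360,2,'s20.png')
E
python3 -c "
from go import *
from lidp import *
for a in (1.05,.9,.75,.6,.45,.3,.2,.13,0): print(a,delta(tcp_lid(a),[180,0,-7.3])[0].round(1))"
```

```text
time: 35.8
tool_pos: [546.6, 252.8, 291.8]
tcp_rot: [-179.9, -0.4, -7.5]
ft_force: [0.7, -0.8, 1.0]
finger_gap: -0.2
1.05 [-0.1  2.   3.6]
0.9 [-21.1   2.1  16.6]
0.75 [-40.    2.1  32.6]
0.6 [-56.2   2.2  51.3]
0.45 [-69.5   2.3  72.2]
0.3 [-79.5   2.4  94.8]
0.2 [-84.3   2.5 110.6]
0.13 [-86.6   2.5 121.9]
0 [-88.9   2.5 143.2]
```

View pics/s20.png

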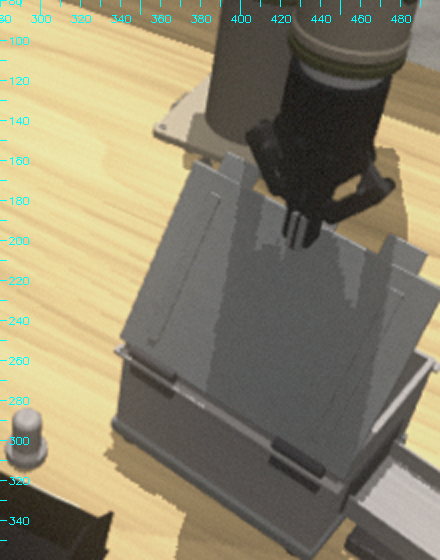

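```bash
python3 -m creep '{"translation": [[-10.5,1,8],[-10.5,1,8.5],[-9.5,0,8],[-9.5,0,8],[-8,0,9.3],[-8,0,9.4],[-6.6,0,10.4],[-6.7,0,10.5],[-5,0,11.3],[-5,0,11.3]], "rotation": [[0,0,0],[0,0,0],[0,0,0],[0,0,0],[0,0,0],[0,0,0],[0,0,0],[0,0,0],[0,0,0],[0,0,0]], "claw": [0,0,0,0,0,0,0,0,0,0]}'
python3 - <<'E'
from h import *
s=snapshot('scene');crop(s,280,80,500,360,2,'s21.png')
E
python3 -c "
from go import *
from lidp import *
for a in (.3,.2,.13,0): print(a,delta(tcp_lid(a),[180,0,-7.3])[0].round(1))"
```

```text
time: 36.85
tool_pos: [466.7, 261.6, 192.6]
tcp_rot: [-180.0, -0.2, -7.5]
ft_force: [1.5, -0.3, 1.1]
finger_gap: 0.3
0.3 [ 1.3 -0.4 -5.5]
0.2 [-3.3 -0.4 10.3]
0.13 [-5.6 -0.4 21.6]
0 [-7.8 -0.4 43. ]
```

View pics/s21.png

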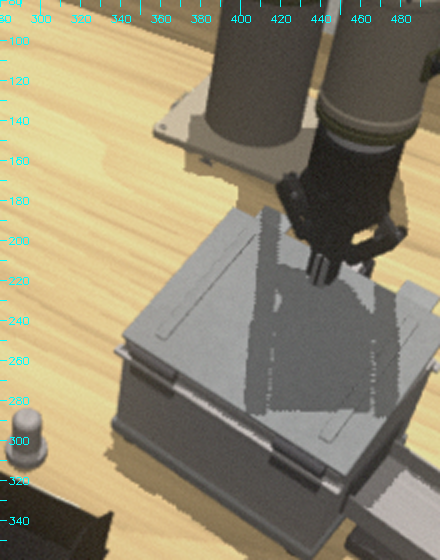

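```bash
python3 -m creep '{"translation": [[-3,0,10],[-2,0,10],[-1,0,5],[-1,0,5],[0,0,0]], "rotation": [[0,0,0],[0,0,0],[0,0,0],[0,0,0],[0,0,0]], "claw": [0,0,0,0,0]}'
python3 -m creep '{"translation": [[-0.5,0,3],[0,0,3],[0,0,2],[0,0,0]], "rotation": [[0,0,0],[0,0,0],[0,0,0],[0,0,0]], "claw": [0,0,0,0]}'
```

```text
time: 37.4
tool_pos: [459.9, 262.3, 162.9]
tcp_rot: [180.0, -0.1, -7.5]
ft_force: [-0.4, 0.8, 0.0]
finger_gap: -0.1
time: 37.8
tool_pos: [459.4, 262.6, 156.1]
tcp_rot: [-180.0, -0.1, -7.5]
ft_force: [-5.2, -2.0, 8.4]
finger_gap: -0.2
```

```bash
python3 -m creep '{"translation": [[0,0,2],[0,0,2],[0,0,0]], "rotation": [[0,0,0],[0,0,0],[0,0,0]], "claw": [0,0,0]}'
python3 -m creep '{"translation": [[0,0,1.5],[0,0,0]], "rotation": [[0,0,0],[0,0,0]], "claw": [0,0]}'
```

```text
time: 38.1
tool_pos: [459.8, 262.6, 151.1]
tcp_rot: [-180.0, -0.2, -7.5]
ft_force: [0.6, 0.1, 1.1]
finger_gap: 0.1
time: 38.3
tool_pos: [459.7, 262.6, 149.7]
tcp_rot: [-180.0, -0.2, -7.5]
ft_force: [-0.4, 1.0, 2.9]
finger_gap: 0.0
```

```bash
python3 -m creep '{"translation": [[0,0,1.5],[0,0,0]], "rotation": [[0,0,0],[0,0,0]], "claw": [0,0]}'
python3 -m creep '{"translation": [[0,0,1],[0,0,1],[0,0,0]], "rotation": [[0,0,0],[0,0,0],[0,0,0]], "claw": [0,0,0]}'
```

```text
time: 38.5
tool_pos: [459.7, 262.6, 148.6]
tcp_rot: [-180.0, -0.2, -7.5]
ft_force: [-1.9, 0.2, 5.8]
finger_gap: -0.1
time: 38.8
tool_pos: [459.7, 262.7, 147.8]
tcp_rot: [-180.0, -0.2, -7.5]
ft_force: [-6.0, -2.6, 14.2]
finger_gap: -0.1
```

```bash
python3 -m creep '{"translation": [[0,0,1],[0,0,1],[0,0,0]], "rotation": [[0,0,0],[0,0,0],[0,0,0]], "claw": [0,0,0]}'
python3 -m creep '{"translation": [[0,0,1],[0,0,0]], "rotation": [[0,0,0],[0,0,0]], "claw": [0,0]}'
python3 - <<'E'
from h import *
s=snapshot('scene');crop(s,380,160,540,300,5,'s22.png')
t=snapshot('top');crop(t,60,170,220,310,5,'t22.png')
E
```

```text
time: 39.1
tool_pos: [459.7, 262.7, 147.2]
tcp_rot: [-180.0, -0.2, -7.5]
ft_force: [-11.2, -5.1, 25.7]
finger_gap: -0.1
time: 39.3
tool_pos: [459.7, 262.8, 146.9]
tcp_rot: [-180.0, -0.2, -7.5]
ft_force: [-14.7, -6.5, 32.3]
finger_gap: 0.1
```

View pics/s22.png

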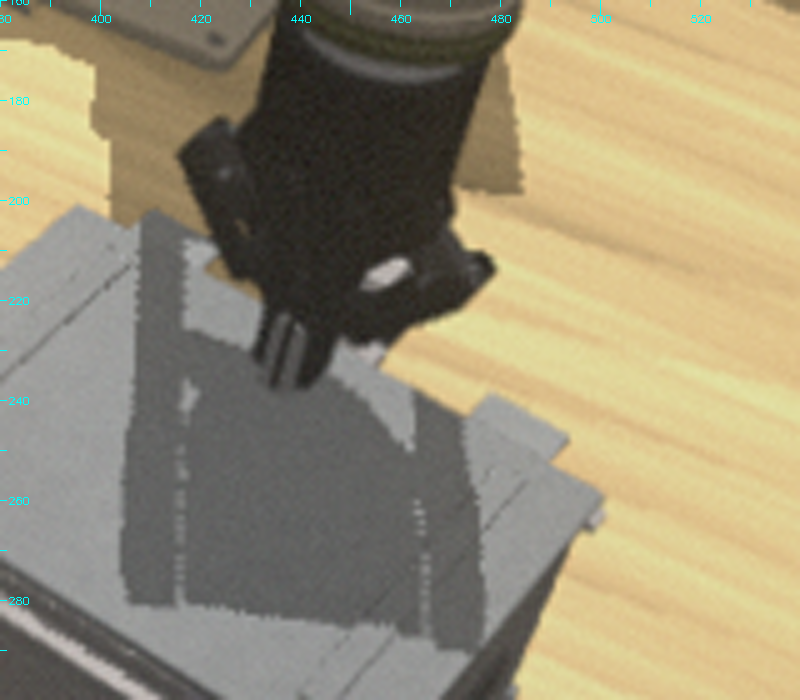

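```bash
python3 -m creep '{"translation": [[0,0,-8],[2,0,-20],[2,0,-40],[0,0,-40],[0,0,-40],[0,0,-40],[0,0,0]], "rotation": [[0,0,0],[0,0,0],[0,0,0],[0,0,0],[0,0,0],[0,0,0],[0,0,0]], "claw": [0,0,0,0,0,0,0]}'
python3 -m creep '{"translation": [[0,40,0],[0,40,0],[0,40,0],[0,40,0],[0,40,0],[0,40,0],[0,40,0],[0,0,0]], "rotation": [[0,0,0],[0,0,0],[0,0,0],[0,0,0],[0,0,0],[0,0,0],[0,0,0],[0,0,0]], "claw": [0,0,0,0,0,0,0,0]}'
python3 - <<'E'
from lidp import *
s=snapshot('scene');crop(s,330,160,510,320,4,'s23.png')
t=snapshot('top');crop(t,50,170,220,310,4,'t23.png');cv2.imwrite('pics/t23f.png',t['frame'][:,:,::-1])
print(proj(s,[fpt(-93,123,147),fpt(-93,-123,147)]),proj(t,[fpt(-93,123,147),fpt(-93,-123,147)]))
print(proj(s,[fpt(-93,123,157),fpt(-93,-123,157)]))
E
```

```text
time: 40.1
tool_pos: [465.1, 262.9, 337.9]
tcp_rot: [-179.7, -0.6, -7.5]
ft_force: [0.8, 1.0, 0.5]
finger_gap: -0.1
time: 40.9
tool_pos: [425.8, -19.5, 330.3]
tcp_rot: [179.9, -0.1, -7.8]
ft_force: [-0.4, 0.2, 0.3]
finger_gap: -0.2
[[500.05536624 256.58017462]
 [394.03978237 198.31674981]] [[ 75.66576904 270.0673353 ]
 [185.18238412 288.40044159]]
[[501.56867316 253.00797639]
 [394.7428901  194.73022727]]
```

View pics/s23.png

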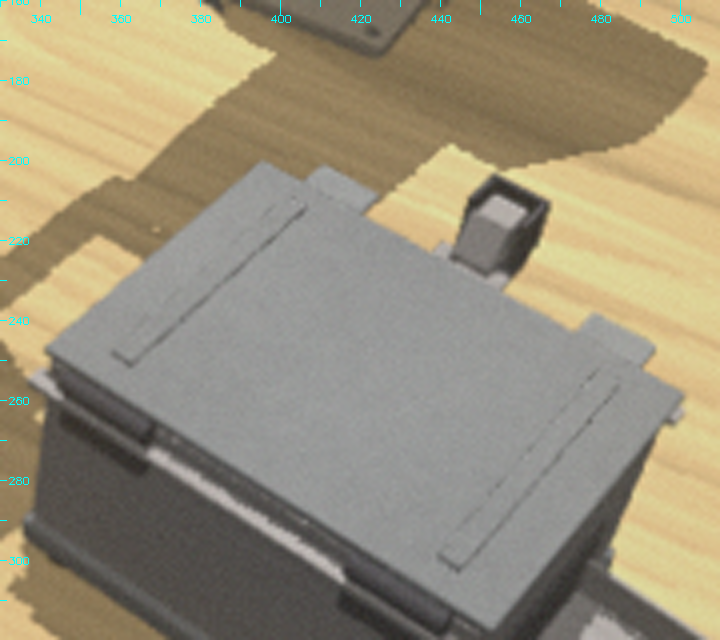

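View pics/t23.png

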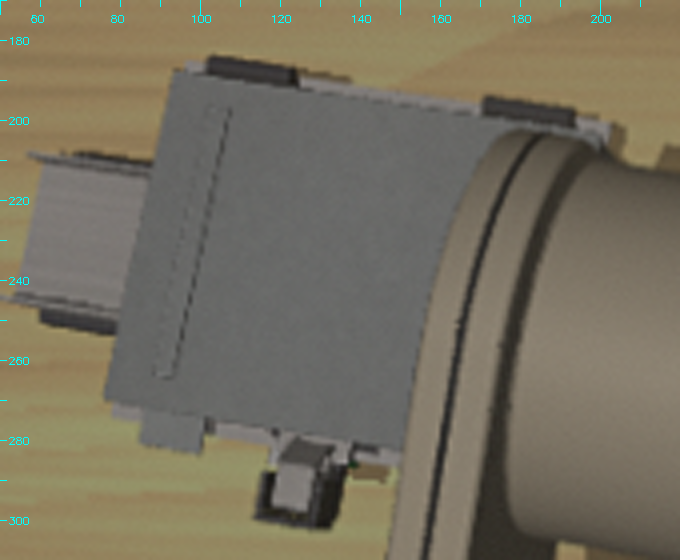

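```bash
python3 - <<'E'
from h import *
a=cv2.imread('pics/top1.png');t=snapshot('top');b=t['frame'][:,:,::-1]
s0=cv2.imread('pics/scene0.png');s=snapshot('scene')['frame'][:,:,::-1]
f=lambda i,x0,y0,x1,y1:cv2.resize(i[y0:y1,x0:x1],(380,300),interpolation=cv2.INTER_CUBIC)
cv2.imwrite('pics/cmp.png',np.vstack([np.hstack([f(a,105,270,143,310),f(b,105,270,143,310)]),np.hstack([f(s0,435,195,480,230),f(s,435,195,480,230)])]))
E
```

```text
(no output)
```

View pics/cmp.png

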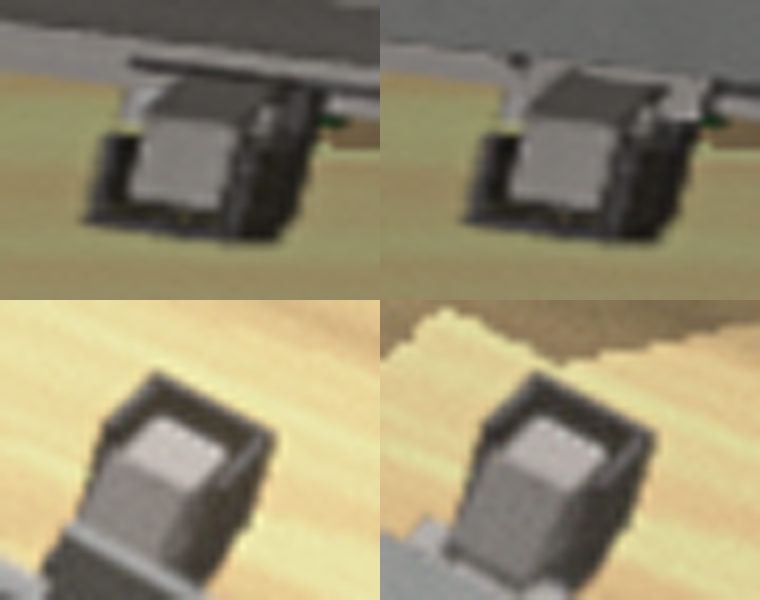

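View pics/t23f.png

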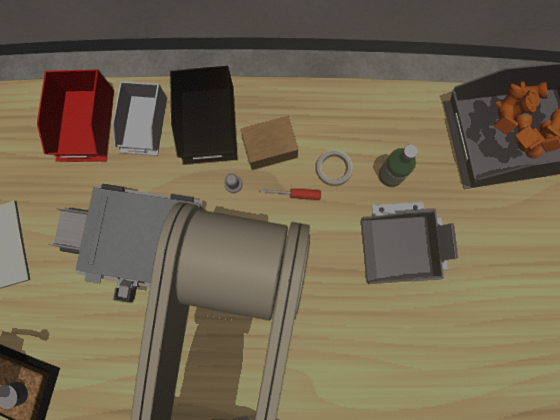

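```bash
python3 -c "
from h import *
s=sense();print(s['time'],s['tool_pos'],s['ft_force'],s['qd'].round(2));print(hand_in())"
```

```text
41.1 [426.55361124 -14.94190163 330.65851541] [0.07735457 0.51410126 0.6112193 ] [ 1.16  0.05 -0.21 -0.12  0.13 -0.23]
the job is handed in; nothing more can be done
None
```

The job is handed in at 41 s of the 210 s allowed. My last checks all point to success, but no verdict was reported.

- **Blanks:** I picked up the two loose blanks and laid them in the tote beside the two already there. I then carried the tote to the feeder's free (−y) side and tipped it to about 80°. Afterwards the top picture showed all four in the hopper and the tote empty. One blank stood on end near the −y wall, but it should still be well below the rim. I have not seen inside the hopper since the lid was shut.
- **Tote:** I set it down about 9 mm clear of both rails and slid it in until each rail pushed back (about 6 N and 10 N). After release, the top camera put it at (75.3, 80.7) mm in the corner stop, turned 0.3°. The arm reading before release gave (73.7, 79.1) mm. They differ by about 1.6 mm, and both are within the limits.
- **Lid and latch:** The push force rose to about 8 N, dropped as the latch gave, then climbed to 32 N against a hard stop at the shut height (147 mm). The pictures show the lid down and the bolt in the same place as at the start, with its nose over the strike plate.
- **Other things on the bench:** They look unmoved in the last pictures, and the arm was clear of everything when I handed in.
- **Problems:** One move was refused for a turn over the limit, with no effect. The two cameras disagreed by about 5–8 mm on the tote and rails, so I relied on the top camera and on contact forces.

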